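# Mix the lacquer and open the viewer's shutter

## Task

Mix the settled insulating lacquer: lift the closed amber bottle, turn it upside down in the air, then stand it upright, without dropping it, in the middle of the clear square window of the light viewer and let go of it. Then take the blue post of the viewer's spring-return shutter, pull it out until its yellow pointer bar lies on the red mark, and finish while still holding it there, because the spring closes it otherwise. Leave the other things on the bench where they are.

Things in the scene. Friction and masses are not known exactly. Their poses are not given: they have to be found in the camera images.
- bottle: Closed amber glass bottle with white cap and a paper label, 52 mm diameter, 130 mm tall in all; its body is a straight cylinder up to about 75 mm, then a shoulder and a narrow neck with the cap. About 0.2 kg (varies). Origin at the centre of its underside, z along its axis towards the cap. Starts upright on the bench; it may have changed places with the blue jar.
- viewer: Light viewer, a fixed grey box 300 (x) x 150 (y) x 45 mm high; origin at the centre of its underside. Its x axis points from the shutter's end (near the robot) to the window's end; z up. Its place and yaw vary.
- window_centre (a point): Centre of the clear square window, 70 x 70 mm, with a thin white painted frame, flush with the viewer's top face (45 mm above the bench), 90 mm from the viewer's origin along its +x. Axes as the viewer's.
- shutter (a joint): How far the shutter is pulled out, m: 0 shut (start) to 0.075 at its stop; grows as the post moves along the viewer's -x, away from the window. A spring always pulls it shut: 3.6 N at 0, rising 120 N/m (about 7 to 10 N at the mark).
- post_top (a point): Centre of the top of the shutter's blue upright post, 16 mm (x) x 24 mm (y) x 40 mm tall, so its top is 41.5 mm above the viewer's top face; axes as the viewer's. It moves with the shutter; when shut it is 150 mm from the window's centre. A yellow pointer bar, 4 mm wide, 100 mm long, 2 mm above the top face, crosses under the middle of the post along y.
- mark_line (a point): Middle of the red mark on the viewer's top face: a painted line 4 mm wide lying across the slot (along y), in two pieces that reach from 34 to 74 mm on both sides of the slot. It is on the slot's centre line, 30 to 55 mm along the viewer's -x from the shut post (varies). Axes as the viewer's.
- jar: Blue closed jar with black cap, 56 mm diameter, 85 mm tall; bystander. Origin under its centre.
- spool: Copper-coloured spool, 64 mm diameter, 45 mm tall, standing; bystander. Origin under its centre.
- stepbit: Brass-coloured stepped cone bit standing point up, 34 mm diameter, 42 mm tall; bystander. Origin under its centre.
- socket: Black round socket ring lying flat, 48 mm diameter, 16 mm tall; bystander. Origin under its centre.
- screwdriver: Screwdriver with yellow handle lying on the bench, 190 mm long; bystander. x towards its tip.
- tin: Open aluminium parts tin, 110 x 80 x 30 mm; bystander. Origin under its centre.
Things that resemble listed ones, but are neither listed nor needed, are in the scene too. Of the things like the bottle, leave any that is green or turquoise; of the rest the smaller one is meant.

How it is judged:
On the way, in this order (a step that is already met when the one before it is completed fails the run):
1. the bottle is upside down in the air: cap clearly pointing down (its axis more than 115 degrees from upright), held by the fingers alone (angle between bottle's own z axis and vertical above 2 rad and height (world z) of bottle above 0.16 m and contact force between the fingers and bottle above 0.5 N), for 0.2 s.
2. the bottle stands upright and let go in the middle of the window (within 14 mm), the shutter still shut (horizontal distance between bottle and window_centre below 0.014 m and angle between bottle's own z axis and vertical below 0.1 rad and z of bottle in the frame of window_centre between -0.004 and 0.004 m and contact force between the fingers and bottle below 0.1 N and linear speed of bottle below 0.03 m/s and value of joint shutter below 0.006 m), for 0.3 s.
At the end, for the whole second after the job is handed in: Through the last second the fingers hold the shutter still (over 2 N) with its pointer bar within 6 mm of the red mark, the bottle not carrying it; the bottle stands upright (0.1 rad), at rest and untouched, within 14 mm of the middle of the window (horizontal distance between bottle and window_centre below 0.014 m and angle between bottle's own z axis and vertical below 0.1 rad and z of bottle in the frame of window_centre between -0.004 and 0.004 m and contact force between the fingers and bottle below 0.1 N and linear speed of bottle below 0.03 m/s and x of post_top in the frame of mark_line between -0.006 and 0.006 m and contact force between the fingers and shutter above 2 N and contact force between shutter and bottle below 0.2 N and velocity of joint shutter between -0.01 and 0.01 m/s); the arm keeps its last pose, push and grip.
It fails at once if a bystander (jar, spool, bit, socket, screwdriver or tin) is moved by more than 20 mm (30 mm for the screwdriver) (distance of any of jar, spool, stepbit, socket, tin from where it was at the start of the episode above 0.02 m or distance of screwdriver from where it was at the start of the episode above 0.03 m).
It fails at once if the bottle is dropped, thrown or knocked over (moves faster than 0.4 m/s while not in the fingers) (contact force between the fingers and bottle below 0.05 N and linear speed of bottle above 0.4 m/s).
It also fails if it takes over 59 s, if anything falls off the work surface, if the arm or the gripper's body presses on something with over 40 N, if the wrist force passes 120 N, or if a joint passes its speed limit or range.

## Robot

A 6-joint arm with a two-finger parallel gripper is mounted at the origin on the work surface. World frame = base frame: x ahead of the robot, y to its left, z up, the work surface at z = 0. Lengths are in m, angles in rad, forces in N, time in s.
With the tool pointing down it reaches from about 0.375 to 0.9 m from the base axis. Payload 3.1 kg.
Tool frame: the origin (TCP) lies at the very end of the fingers, on their centre line; the grasp point (between the pads) lies 19 mm behind it (hold_point_z is the distance from the TCP to the grasp point, in m); z points along the fingers, x is the direction in which the jaws open and shut, and the axes are right-handed (so a half turn about z gives the same grasp; the last joint's range is limited). The gripper opens to 87 mm and grips with 3 to 60 N. Pads are 19 mm wide; open, the fingers measure 117 mm over their backs; the gripper's body (75 mm by 190 mm) begins 51 mm behind the grasp point.
Start: joints at [1.113, 0.527, 1.433, -0, 1.181, -0.178], TCP at [0.172, 0.601, 0.223] pointing down, gripper open.
Joint ranges: [-3.08, 3.08], [-0.75, 2.2], [0.22, 2.44], [-1.43, 4.57], [0, 2.65], [-2.85, 2.85]. Speed limits (rad/s): [2.79, 2.79, 3.14, 3.14, 3.14, 3.14].

## Interface

Orientations are given as a unit quaternion [x, y, z, w].
In Python, from rig import * gives the robot as it stands.
- The arm moves only by the tool carry_out, never from a script. Its argument "deltas" is a list of rows, each a list of 7 numbers: the closure, from -1 (fully open) to 1 (shut), then the shift along the tool's x, y, z in units of 25 mm (1.0 is 25 mm), then the turn, a rotation vector about the tool's x, y, z in degrees. In form: [[jaw, x, y, z, rx, ry, rz], ...]. A call has 1 to 8 rows; each row is the pose to reach, as a shift and turn from the pose commanded when the call began, along the tool's axes at that moment; what a row does not reach only later rows make up. A row lasts 1/10 s, in which the tool goes at most 50 mm and 8.59 degrees, less where a joint would pass 70% of its speed; a pose out of reach is approached as far as the arm can. A call with a gripper value outside its range is refused whole. The fingers move at their own pace and stop on an object; "force" is the grip in N (left out, the last holds). Time passes only in rows, so rows that repeat a pose let the fingers close. It gives the time, the measured TCP pose, the force and the opening at its end, in the units of the state.
- get_obs(): the state, without advancing time (a new reading comes with each control period).
- camera(name): name is "scene" or "top" or "wrist"; returns (picture, depth): 480x640x3 uint8, red, green, blue; 480x640 float32, m along the optical axis (not along the pixel's ray), 0 where there is no reading.
- camera_info(name): a dict with "mtx" (3x3 intrinsics, pixels), "dist_coeffs" ([k1, k2, p1, p2, k3] as OpenCV has them; the pictures are not rectified), "origin" and "rotation" of the camera in the world. Camera axes: x right, y down, z forward; pixel columns grow to the right and rows downward; lengths in m; the calibration is good to about 2 mm. A picture is of the moment at which its call begins: read the wrist's pose just before it. camera_info takes no time and is no camera call; for the wrist camera it gives the pose at the moment of the call.
- hand_in(): hands the job in, once; it reports no verdict.
Trained networks look in the newest picture that a camera, given by its name, has taken for a name from the list of things; names that differ only in an ending like _2 or _b are one class to them, and where a whole thing is asked for, a point or a joint stands for the part that bears it (a point fixed in the world has none). Each returns a list of dicts, best first, with "score" (0 to 1); they miss things now and then, are a little off and sometimes report something else, mostly with a low value. They report only what shows in the picture. A call takes as long as a camera call. They do not tell look-alikes from the thing itself.
- spot_in(camera, target): "pixel" ([row, column] in pixels, amid what is visible of it).
The state is a dict: "time": time; "q": joint angles; "joint_velocities": joint speeds; "joint_torque": joint torques, N m; "position": TCP position; "tool_rot": TCP orientation; "ft_force": force on the tool from outside, world axes, zero at the start; "moment": the same for the moment, N m; "grip_width": finger opening in m.
Only numpy, scipy, OpenCV 4.12 (cv2) and the standard library are available. Lean on these libraries where they do the work, as an engineer would, in place of code of your own. Each camera call takes 0.05 s, during which the arm holds its last target.

## Working session

There is one attempt and no reset: what is moved stays moved. The work goes in short steps, Python scripts to look and compute and a tool call to move; the robot and the scene stay as the last step left them, time stands still between calls to the robot, and variables do not carry over. Pictures are saved under pics/ and viewed, and the job is handed in when it is done.

Besides the shell and the picture viewer there is one more tool, called after "Emit:" by a JSON object that holds its "name" and its "arguments". carry_out: Moves the arm, as the interface text tells. Its arguments: {"type":"object","properties":{"deltas":{"type":"array"},"force":{"type":"number"}},"required":["deltas"]}

```bash
mkdir -p pics
cat > h.py <<'E'
from rig import *
import numpy as np, cv2, json
from scipy.spatial.transform import Rotation as R
def snap(name, fn):
    inf=camera_info(name); p,d=camera(name)
    cv2.imwrite('pics/'+fn+'.png',p[:,:,::-1]); np.savez('pics/'+fn+'.npz',p=p,d=d,**{k:np.array(v) for k,v in inf.items()})
    return p,d,inf
def load(fn):
    z=np.load('pics/'+fn+'.npz'); return z['p'],z['d'],{k:z[k] for k in('mtx','dist_coeffs','origin','rotation')}
def rot(inf):
    r=np.array(inf['rotation'],float)
    return r if r.shape==(3,3) else R.from_quat(r).as_matrix()
def pts(d,inf):
    h,w=d.shape; v,u=np.mgrid[:h,:w]
    n=cv2.undistortPoints(np.stack([u,v],-1).reshape(-1,1,2).astype(float),np.array(inf['mtx'],float),np.array(inf['dist_coeffs'],float)).reshape(h,w,2)
    P=np.dstack([n,np.ones((h,w))])*d[...,None]
    return P@rot(inf).T+np.array(inf['origin'])
def ray(px,inf,z):
    n=cv2.undistortPoints(np.array([[[px[1],px[0]]]],float),np.array(inf['mtx'],float),np.array(inf['dist_coeffs'],float)).ravel()
    v=rot(inf)@np.array([n[0],n[1],1]); o=np.array(inf['origin']); return o+v*(z-o[2])/v[2]
E
python3 - <<'E'
from h import *
for n in('top','scene'):
    p,d,i=snap(n,n+'0'); P=pts(d,i); print(n,i)
    for t in ['bottle','viewer','window_centre','shutter','post_top','mark_line','jar','spool','stepbit','socket','screwdriver','tin']:
        try: print(t,[(np.round(r['pixel']).tolist(),round(r['score'],2),P[int(r['pixel'][0]),int(r['pixel'][1])].round(3).tolist()) for r in spot_in(n,t)])
        except Exception as e: print(t,e)
print(get_obs())
E
```

```text
top {'mtx': array([[455.85883826,   0.        , 326.69392467],
       [  0.        , 455.85883826, 248.07020508],
       [  0.        ,   0.        ,   1.        ]]), 'dist_coeffs': array([0.03947885, 0.        , 0.        , 0.        , 0.        ]), 'origin': array([ 0.48784057, -0.02929392,  1.02587112]), 'rotation': array([-0.70547289,  0.70555912, -0.03624772,  0.05639525])}
bottle [([262.0, 314.0], 0.9, [0.58, 0.022, 0.128]), ([308.0, 306.0], 0.9, [0.49, 0.035, 0.177]), ([183.0, 231.0], 0.85, [0.744, 0.195, 0.123]), ([232.0, 277.0], 0.75, [0.646, 0.104, 0.085]), ([318.0, 381.0], 0.4, [0.468, -0.114, 0.048])]
viewer [([273.0, 406.0], 0.65, [0.563, -0.172, 0.043])]
window_centre [([274.0, 409.0], 0.78, [0.561, -0.176, 0.042])]
shutter [([254.0, 152.0], 0.55, [0.608, 0.383, 0.041]), ([302.0, 406.0], 0.5, [0.501, -0.164, 0.085])]
post_top [([304.0, 408.0], 0.43, [0.497, -0.166, 0.083])]
mark_line [([325.0, 421.0], 0.62, [0.453, -0.2, 0.047])]
jar [([310.0, 248.0], 0.96, [0.484, 0.162, 0.081])]
spool [([253.0, 151.0], 0.7, [0.61, 0.383, 0.043])]
stepbit [([269.0, 521.0], 0.68, [0.577
[... 1680 characters left out ...]
: 1.3, 'q': array([ 1.11349115e+00,  5.27492164e-01,  1.43272252e+00, -5.06020420e-06,
        1.18138553e+00, -1.78532265e-01]), 'joint_velocities': array([ 3.69129959e-05,  1.90740342e-04, -1.20205387e-05, -6.09600698e-04,
        1.28483467e-03,  3.84274542e-04]), 'joint_torque': array([-1.03238188e-03, -4.40021038e+01, -1.76979572e+01,  6.32107677e-02,
        5.06117684e-02, -3.99672922e-05]), 'position': array([0.17196381, 0.6008454 , 0.22254603]), 'tool_rot': array([ 7.98490542e-01,  6.02007354e-01, -2.32239841e-06,  3.79434373e-06]), 'ft_force': array([ 0.77911748, -0.25028334,  0.48453278]), 'moment': array([-0.04082014, -0.00665038, -0.01739936]), 'grip_width': 0.08702336500198299}
```

Run:
```python
import cv2
a=cv2.imread('pics/top0.png')[150:370,120:560]; cv2.imwrite('pics/topc.png',cv2.resize(a,(800,400),interpolation=2))
a=cv2.imread('pics/scene0.png')[120:420,140:480]; cv2.imwrite('pics/scenec.png',cv2.resize(a,(680,600),interpolation=2))
```

```text
(no output)
```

View pics/topc.png

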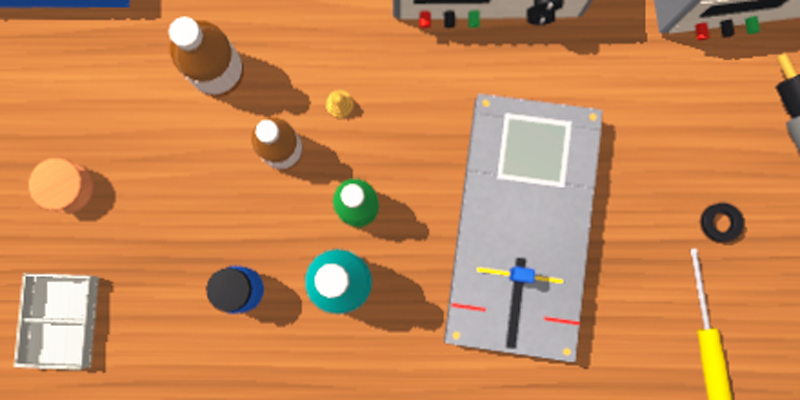

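View pics/scenec.png

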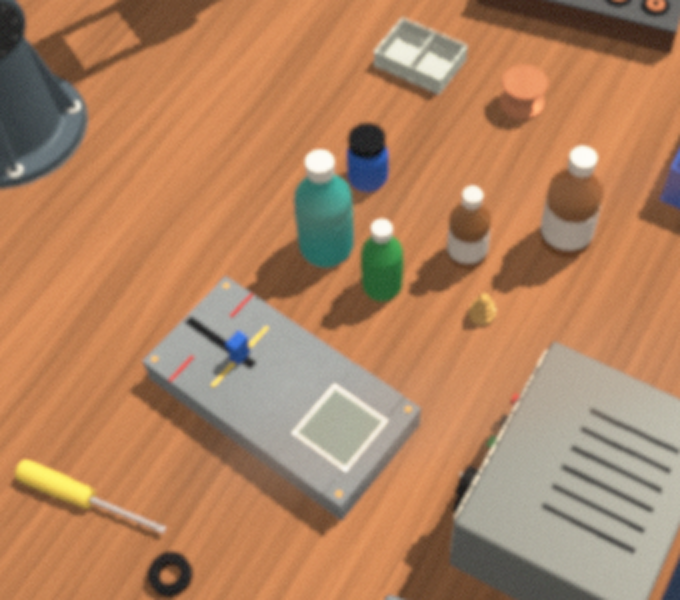

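The small amber bottle is the one meant. Candidates in the top image (row, col) are the small amber (232,277), the large amber (183,231), the green (262,314) and the turquoise (308,306). Green and turquoise are excluded, and of the two ambers the one at (232,277) is smaller. Next I'll confirm it in a crop and measure the geometry.

Run:
```python
from h import *
a=cv2.imread('pics/top0.png')[150:270,190:330]; cv2.imwrite('pics/crop1.png',cv2.resize(a,(700,600),interpolation=2))
for n in('top0','scene0'):
    p,d,i=load(n); P=pts(d,i); hsv=cv2.cvtColor(p,cv2.COLOR_RGB2HSV)
    print(n,'bench z',np.median(P[...,2][(d>0)]))
    # object heights near known spots
    for nm,c,r in [('amber',(.652,.104),.045),('bigamber',(.755,.19),.06),('green',(.585,.02),.04),('turq',(.495,.03),.05),('jar',(.484,.152),.045)]:
        m=(np.hypot(P[...,0]-c[0],P[...,1]-c[1])<r)&(P[...,2]>.015)&(d>0)
        q=P[m]; zt=np.percentile(q[:,2],99.5); t=q[q[:,2]>zt-.006]
        print(nm,'ztop %.3f'%zt,'cap centroid',t.mean(0).round(4),'n',len(t),'body ext',np.percentile(q,[1,99],0).round(3).tolist())
    # viewer colours
    reg=(P[...,0]>.35)&(P[...,0]<.75)&(P[...,1]<-.05)&(P[...,1]>-.32)&(d>0)
    H,S,V=[hsv[...,k].astype(int) for k in range(3)]
    red=reg&((H<5)|(H>172))&(S>150)&(V>120)&(P[...,2]>.03); yel=reg&(H>22)&(H<34)&(S>140)&(P[...,2]>.035)
    blu=reg&(H>100)&(H<125)&(S>120)&(P[...,2]>.06)
    whi=reg&(S<30)&(V>215)&(P[...,2]>.03)
    for nm,m in(('red',red),('yel',yel),('blue',blu),('white',whi)):
        k,l,s,c=cv2.connectedComponentsWithStats(m.astype(np.uint8),connectivity=8)
        for j in range(1,k):
            if s[j,4]>8:
                zz=.045 if nm in('red','white') else .047
                cc=c[j]; print(nm,s[j].tolist(),'px',cc.round(1),'ray',ray((cc[1],cc[0]),i,zz)[:2].round(4) if nm!='blue' else '', 'pc',P[l==j].mean(0).round(4))
    m=whi.astype(np.uint8); 
    ys,xs=np.nonzero(m)
    if len(ys): 
        W=np.array([ray((y,x),i,.045)[:2] for y,x in zip(ys,xs)]); print('minrect',cv2.minAreaRect(W.astype(np.float32)))
```

```text
top0 bench z -0.0012508408423642647
amber ztop 0.131 cap centroid [0.6592 0.1181 0.1281] n 109 body ext [[0.633, 0.093, 0.02], [0.681, 0.141, 0.131]]
bigamber ztop 0.171 cap centroid [0.7615 0.2016 0.1684] n 199 body ext [[0.728, 0.168, 0.021], [0.789, 0.229, 0.171]]
green ztop 0.131 cap centroid [0.5874 0.0232 0.1281] n 115 body ext [[0.562, -0.002, 0.027], [0.61, 0.047, 0.13]]
turq ztop 0.181 cap centroid [0.4949 0.0412 0.1777] n 255 body ext [[0.462, 0.006, 0.072], [0.528, 0.073, 0.18]]
jar ztop 0.087 cap centroid [0.4851 0.1655 0.0836] n 419 body ext [[0.46, 0.139, 0.019], [0.511, 0.188, 0.087]]
red [369, 317, 18, 4, 24] px [377.4 318.5] ray [ 0.4664 -0.1089] pc [ 0.4664 -0.1089  0.0448]
red [420, 325, 19, 4, 27] px [429.3 326.1] ray [ 0.4511 -0.2173] pc [ 0.4511 -0.2175  0.0439]
yel [382, 298, 18, 3, 29] px [390.7 298.9] ray [ 0.5077 -0.1373] pc [ 0.5077 -0.1375  0.0454]
yel [415, 302, 14, 4, 23] px [422.1 303.4] ray [ 0.4984 -0.2034] pc [ 0.4984 -0.2037  0.0453]
blue [400, 297, 14, 9, 102] px [407. 301.] ray  pc [ 0.5028 -0.1664  0.083 ]
white [393, 212, 42, 41, 413] px [413.7 
[... 374 characters left out ...]
19] n 110 body ext [[0.733, 0.165, 0.018], [0.798, 0.214, 0.174]]
green ztop 0.134 cap centroid [0.5911 0.0197 0.1316] n 67 body ext [[0.569, -0.006, 0.017], [0.616, 0.036, 0.134]]
turq ztop 0.184 cap centroid [0.4988 0.0375 0.1811] n 115 body ext [[0.471, 0.001, 0.018], [0.534, 0.06, 0.184]]
jar ztop 0.092 cap centroid [0.49   0.1621 0.0881] n 131 body ext [[0.466, 0.134, 0.016], [0.516, 0.185, 0.091]]
blue [253, 286, 11, 15, 105] px [258.  292.6] ray  pc [ 0.5083 -0.1748  0.0814]
white [286, 312, 48, 44, 313] px [309.3 332.3] ray [ 0.6522 -0.1898] pc [ 0.6524 -0.19    0.0464]
minrect ((0.6532296538352966, -0.19073161482810974), (0.08007531613111496, 0.08048801124095917), 81.65828704833984)
```

View pics/crop1.png

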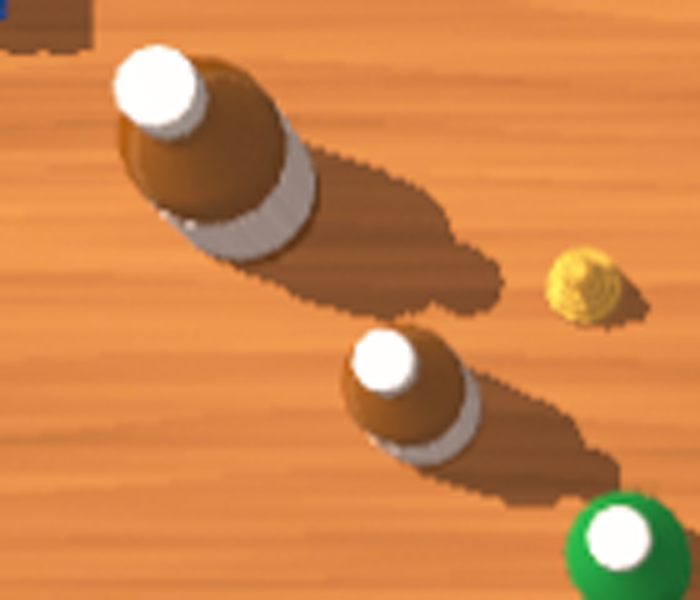

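The crop shows the small amber bottle, with white cap and label, at crop (395,390). The larger amber one is at (215,155), so the target is confirmed. Now a first move to learn the arm's kinematics.

Emit:
{"name": "carry_out", "arguments": {"deltas": [[-1,0,0,-1,0,8,0],[-1,0,0,-2,0,16,0],[-1,0,0,-3,8,16,0],[-1,0,0,-4,16,16,0],[-1,0,0,-5,24,16,10]], "force": 40}}

```text
time: 1.8
position: [0.1732, 0.601, 0.3492]
tool_rot: [0.811, 0.536, -0.001, -0.233]
ft_force: [0.7, 0.5, -0.7]
grip_width: 0.0869
```

Run:
```python
from h import *
o=get_obs(); 
for k in('time','q','position','tool_rot'): print(k,np.round(o[k],5).tolist())
i=camera_info('wrist'); print(i['origin'],i['rotation'])
```

```text
time 1.8
q [0.89086, 0.32134, 1.50848, 0.4821, 1.20411, -0.42917]
position [0.17321, 0.60103, 0.3492]
tool_rot [0.81108, 0.5365, -0.0011, -0.23306]
[0.14317771 0.56547435 0.5248674 ] [ 0.83690847  0.53065373  0.07945516 -0.10806345]
```

```bash
cat > kin.py <<'E'
import numpy as np, itertools
from scipy.spatial.transform import Rotation as R
from scipy.optimize import least_squares
import json,os
def rz(a): return R.from_euler('z',a).as_matrix()
def ry(a): return R.from_euler('y',a).as_matrix()
LIM=np.array([[-3.08,3.08],[-.75,2.2],[.22,2.44],[-1.43,4.57],[0,2.65],[-2.85,2.85]])
def fk(q,p,s):
    A=rz(q[0]); o=A@np.array([p[0],p[1],p[2]])
    A=A@ry(q[1]); o=o+A@np.array([0,0,p[3]])
    A=A@ry(q[2]); o=o+A@np.array([p[4],0,p[5]])
    A=A@rz(s[0]*q[3])@ry(q[4])@rz(s[1]*q[5]); A=A@rz(p[7]); o=o+A@np.array([0,0,p[6]])
    return o,A
E
python3 - <<'E'
from kin import *
D=[([1.11349115,.527492164,1.43272252,0,1.18138553,-.178532265],[0.17196381,0.6008454,0.22254603],[.798490542,.602007354,-2.3e-6,3.8e-6]),
([0.89086, 0.32134, 1.50848, 0.4821, 1.20411, -0.42917],[0.17321, 0.60103, 0.3492],[0.81108, 0.5365, -0.0011, -0.23306])]
for s in itertools.product((1,-1),(1,-1)):
  for p7 in (0,np.pi,1.57,-1.57):
    def f(p):
        r=[]
        for q,x,t in D:
            o,A=fk(q,p,s); r+=list((o-x)*5)+list((R.from_matrix(A).inv()*R.from_quat(t)).as_rotvec())
        return np.array(r)
    S=least_squares(f,[0,.1,.3,.4,0,.4,.25,p7])
    print(s,S.cost,S.x.round(4))
E
```

```text
(1, 1) 8.919078454635055e-11 [ 5.9430e-01  1.1100e-01  1.5893e+00  3.0708e+00  4.0155e+00 -5.0000e-04
  3.0550e-01  3.1416e+00]
(1, 1) 8.919079812609621e-11 [0.0266 0.111  0.3332 0.6993 0.289  0.3741 0.3055 3.1416]
(1, 1) 8.919078571056018e-11 [0.4741 0.111  1.3233 2.5686 3.2265 0.0788 0.3055 3.1416]
(1, 1) 8.919078732532107e-11 [-0.3163  0.111  -0.4258 -0.7337 -1.9627  0.6005  0.3055 -3.1416]
(1, -1) 0.06282065662153367 [-0.3997  0.111  -0.6103 -1.0819 -2.5099  0.6555  0.3055  2.5339]
(1, -1) 0.06282065662153946 [0.3787 0.111  1.1123 2.1701 2.6003 0.1418 0.3055 2.5339]
(1, -1) 0.0628206566215353 [0.0458 0.111  0.3754 0.7791 0.4144 0.3615 0.3055 2.5339]
(1, -1) 0.06282065662159554 [-1.2777  0.111  -2.5533 -4.7501 -8.2741  1.235   0.3055 -3.7493]
(-1, 1) 8.772120419225963 [ 4.42    0.111  11.1419 21.0059 32.6349 -2.1498 -0.3055  0.337 ]
(-1, 1) 0.4338983975695784 [ -4.0835   0.111   -7.6763 -14.521  -23.1915   3.4625  -0.3055   3.3205]
(-1, 1) 0.4338983975759601 [ 1.5823  0.111   4.8621  9.1503 14.0052 -0.2769 -0.3055  3.3205]
(-1, 1) 0.4338983975630886 [ -4.3463   0.111   -8.2577 -15.6187 -24.9163   3.6359  -0.3055  -2.9626]
(-1, -1) 0.4048118293990704 [-11.0281   0.111  -23.0444 -43.5345 -68.7829   8.0459  -0.3055   2.7216]
(-1, -1) 0.4048118293967213 [ 7.7667  0.111  18.548  34.9878 54.606  -4.3586 -0.3055  2.7216]
(-1, -1) 0.40481182939725646 [ 2.3184  0.111   6.4909 12.2253 18.8373 -0.7627 -0.3055  2.7216]
(-1, -1) 0.4048118293993622 [ 1.5885  0.111   4.8758  9.1761 14.0457 -0.281  -0.3055 -3.5616]
```

Emit:
{"name": "carry_out", "arguments": {"deltas": [[-1,0,0,-1,0,0,0],[-1,0,1,-2,8,0,0],[-1,0,2,-2,16,0,0],[-1,0,3,-2,24,0,0]]}}

```text
time: 2.2
position: [0.2512, 0.5586, 0.3663]
tool_rot: [0.743, 0.527, -0.111, -0.397]
ft_force: [0.2, 0.9, -0.3]
grip_width: 0.0872
```

Run:
```python
from kin import *
from h import get_obs
o=get_obs(); print(np.round(o['q'],4),o['position'],o['tool_rot'],o['time'])
D=[([1.11349115,.527492164,1.43272252,0,1.18138553,-.178532265],[0.17196381,0.6008454,0.22254603],[.798490542,.602007354,-2.3e-6,3.8e-6]),
([0.89086, 0.32134, 1.50848, 0.4821, 1.20411, -0.42917],[0.17321, 0.60103, 0.3492],[0.81108, 0.5365, -0.0011, -0.23306]),(o['q'],o['position'],o['tool_rot'])]
def f(p):
    r=[]
    for q,x,t in D:
        a,A=fk(q,p,(1,1)); r+=list((a-x)*5)+list((R.from_matrix(A).inv()*R.from_quat(t)).as_rotvec())
    return np.array(r)
S=least_squares(f,[0,.111,.3,.4,0,.4,.3055,np.pi]); print(S.cost,S.x.round(4))
json.dump(S.x.tolist(),open('p.json','w'))
```

```text
[ 0.5801  0.4462  1.4597  0.7968  1.5695 -0.7963] [0.25124161 0.55855213 0.36631757] [ 0.74325598  0.5271126  -0.11093042 -0.39675848] 2.2
3.562933777820958e-10 [-0.      0.111   0.2741  0.5877  0.1137  0.3917  0.3055  3.1416]
```

```bash
cat >> kin.py <<'E'
PP=json.load(open('p.json')) if os.path.exists('p.json') else None
F=lambda q: fk(q,PP,(1,1))
def ik(pos,A,q0):
    f=lambda q:np.r_[(F(q)[0]-pos)*5,(R.from_matrix(F(q)[1]).inv()*R.from_matrix(A)).as_rotvec()]
    q0=np.clip(q0,LIM[:,0]+.001,LIM[:,1]-.001)
    S=least_squares(f,q0,bounds=(LIM[:,0],LIM[:,1]),max_nfev=60)
    return S.x,S.cost<1e-9
def Aof(az,pitch,sgn=1):
    a,p=np.radians(az),np.radians(pitch)   # pitch below horizontal
    z=np.array([np.cos(p)*np.cos(a),np.cos(p)*np.sin(a),-np.sin(p)])
    x=sgn*np.array([-np.sin(a),np.cos(a),0]); return np.c_[x,np.cross(z,x),z]
def mids(q):
    A=rz(q[0]); o=A@np.array(PP[:3]); A=A@ry(q[1]); e=o+A@np.array([0,0,PP[3]]); A=A@ry(q[2]); w=e+A@np.array([PP[4],0,PP[5]]); return e,e+A@np.array([PP[4],0,0]),w
E
python3 - <<'E'
from kin import *
np.set_printoptions(precision=2,suppress=True)
rng=np.random.default_rng(0)
def sols(g,A,n=25):
    t=g+A[:,2]*.019; out=[]
    for _ in range(n):
        q,ok=ik(t,A,rng.uniform(LIM[:,0],LIM[:,1]))
        if ok and not any(np.abs(q-o).max()<.02 for o in out): out.append(q)
    return out
print('GRASP')
for az in(-60,-40,-20):
  for s in(1,-1):
    for q in sols(np.array([.6605,.1165,.065]),Aof(az,33,s)): print(az,s,q,'wrist',mids(q)[2],'elb',mids(q)[1])
print('PLACE')
for az in(-60,-40,-20,0):
  for s in(1,-1):
    for q in sols(np.array([.6523,-.19,.11]),Aof(az,33,s)): print(az,s,q,'wrist',mids(q)[2],'elb',mids(q)[1])
E
```

```text
GRASP
-60 1 [ 0.36  0.97  1.55 -1.32  1.02  0.83] wrist [0.54 0.32 0.22] elb [0.33 0.24 0.54]
-60 -1 [ 0.36  0.97  1.55 -1.32  1.02 -2.31] wrist [0.54 0.32 0.22] elb [0.33 0.24 0.54]
-40 1 [0.31 0.93 1.77 4.48 0.82 1.05] wrist [0.48 0.27 0.22] elb [0.32 0.22 0.58]
-40 -1 [ 0.31  0.93  1.77  4.48  0.82 -2.09] wrist [0.48 0.27 0.22] elb [0.32 0.22 0.58]
-20 1 [0.19 0.92 1.95 3.81 0.77 1.37] wrist [0.43 0.2  0.22] elb [0.33 0.18 0.6 ]
-20 -1 [ 0.19  0.92  1.95  3.81  0.77 -1.77] wrist [0.43 0.2  0.22] elb [0.33 0.18 0.6 ]
PLACE
-60 1 [-0.18  0.84  1.81  4.38  0.75  1.02] wrist [0.53 0.02 0.27] elb [0.35 0.05 0.61]
-60 -1 [-0.18  0.84  1.81  4.38  0.75 -2.12] wrist [0.53 0.02 0.27] elb [0.35 0.05 0.61]
-40 1 [-0.31  0.82  1.97  3.66  0.68  1.37] wrist [ 0.47 -0.04  0.27] elb [0.34 0.01 0.63]
-40 -1 [-0.31  0.82  1.97  3.66  0.68 -1.77] wrist [ 0.47 -0.04  0.27] elb [0.34 0.01 0.63]
-20 1 [-0.5   0.82  2.05  2.95  0.73  1.63] wrist [ 0.43 -0.11  0.27] elb [ 0.33 -0.06  0.64]
-20 -1 [-0.5   0.82  2.05  2.95  0.73 -1.51] wrist [ 0.43 -0.11  0.27] elb [ 0.33 -0.06  0.64]
0 1 [-0.68  0.82  2.01  2.29  0.77  1.84] wrist [ 0.41 -0.19  0.27] elb [ 0.32 -0.12  0.64]
0 -1 [-0.68  0.82  2.01  2.29  0.77 -1.3 ] wrist [ 0.41 -0.19  0.27] elb [ 0.32 -0.12  0.64]
```

```bash
cat >> kin.py <<'E'
def gp(az,pitch,g,roll=0,s=1):
    A=Aof(az,pitch,s)@rz(np.radians(roll)); return np.array(g)+A[:,2]*.019,A
def pathq(P0,P1,q,n=12):
    r=(R.from_matrix(P0[1]).inv()*R.from_matrix(P1[1])).as_rotvec(); out=[]; okk=True
    for k in range(1,n+1):
        A=P0[1]@R.from_rotvec(r*k/n).as_matrix(); p=P0[0]+(P1[0]-P0[0])*k/n
        q,ok=ik(p,A,q); okk&=ok; out.append(q)
    return np.array(out),okk
def delta(P0,P1):
    r=np.degrees((R.from_matrix(P0[1]).inv()*R.from_matrix(P1[1])).as_rotvec()); d=P0[1].T@(P1[0]-P0[0])/.025
    return d,r,np.linalg.norm(r)/8.59,np.linalg.norm(d)/2
def summ(P0,P1,q,n=12):
    Q,ok=pathq(P0,P1,q,n); d,r,a,b=delta(P0,P1)
    print('d',d.round(2),'rot',r.round(1),'rows>=%.1f/%.1f'%(a,b),'ok',ok,'qend',Q[-1].round(2),'qmin',Q.min(0).round(2),'qmax',Q.max(0).round(2),'maxstep',np.abs(np.diff(Q,axis=0)).max(0).round(2)); return Q[-1]
E
python3 - <<'E'
from kin import *
from h import get_obs
np.set_printoptions(precision=2,suppress=True)
b=np.array([.6605,.1165,.065]); az=-37; A=Aof(az,33)
o=get_obs(); q0=o['q']
qg,ok=ik(*gp(az,33,b),np.array([.31,.93,1.77,4.4,.82,1.05])); print(ok,qg)
P=gp(az,33,b); 
for back,up in((.13,0),(.13,.12),(.08,.2),(.0,.25)):
    P1=gp(az,33,b-A[:,2]*back+[0,0,up]); print(back,up,P1[0]); qp=summ(P,P1,qg); print('wr',mids(qp)[2])
    for t in np.linspace(0,1,6):
        q=q0+(qp-q0)*t; x,AA=F(q); print('   ',t,x,'z',AA[:,2],'wr',mids(q)[2])
# lifted + invert
qL=ik(*gp(az,33,b+[0,0,.25]),qg)[0]; P0=gp(az,33,b+[0,0,.25])
for g in([.66,.1165,.40],[.6,0,.40],[.55,.0,.45]):
  for a2 in(-37,-20,0):
    P1=gp(a2,13,g,-90); print('half'); qq=summ(P0,P1,qL); P2=gp(a2,0,g,-180); summ(P1,P2,qq)
E
```

```text
True [0.3  0.93 1.8  4.39 0.8  1.1 ]
0.13 0 [0.59 0.17 0.13]
d [ 0.  -0.  -5.2] rot [0. 0. 0.] rows>=0.0/2.6 ok False qend [0.48 0.78 1.91 4.57 0.86 1.05] qmin [0.31 0.78 1.81 4.4  0.81 1.03] qmax [0.48 0.92 1.91 4.57 0.86 1.09] maxstep [0.02 0.01 0.01 0.02 0.01 0.01]
wr [0.38 0.32 0.29]
    0.0 [0.25 0.56 0.37] z [-0.58  0.47 -0.66] wr [0.43 0.41 0.57]
    0.2 [0.3  0.68 0.48] z [-0.43  0.9  -0.08] wr [0.43 0.4  0.5 ]
    0.4 [0.48 0.67 0.54] z [0.16 0.93 0.34] wr [0.43 0.39 0.44]
    0.6000000000000001 [0.65 0.53 0.48] z [0.78 0.53 0.33] wr [0.42 0.37 0.38]
    0.8 [0.7  0.33 0.31] z [ 1.   -0.06 -0.06] wr [0.4  0.34 0.33]
    1.0 [0.59 0.17 0.12] z [ 0.69 -0.49 -0.54] wr [0.38 0.32 0.29]
0.13 0.12 [0.59 0.17 0.25]
d [ 0.    4.03 -7.81] rot [0. 0. 0.] rows>=0.0/4.4 ok False qend [0.46 0.56 1.95 4.57 0.83 0.91] qmin [0.31 0.56 1.81 4.42 0.8  0.91] qmax [0.46 0.9  1.95 4.57 0.83 1.07] maxstep [0.02 0.03 0.02 0.04 0.01 0.04]
wr [0.35 0.3  0.39]
    0.0 [0.25 0.56 0.37] z [-0.58  0.47 -0.66] wr [0.43 0.41 0.57]
    0.2 [0.3  0.67 0.5 ] z [-0.42  0.91 -0.08] wr [0.42 0.39 0.52]
    0.4 
[... 5197 characters left out ...]
0.02] rot [ 10.2 -10.2 -89.6] rows>=10.6/0.1 ok True qend [-0.05  0.27  2.29  3.5   1.02 -1.76] qmin [-0.05  0.12  2.19  3.5   0.6  -1.76] qmax [-0.    0.27  2.29  3.74  1.02 -0.57] maxstep [0.01 0.01 0.01 0.04 0.04 0.13]
half
d [-5.94  4.31 -3.72] rot [ -43.4   12.1 -100.5] rows>=12.8/4.1 ok False qend [-0.42  0.05  2.25  2.39  0.62  0.55] qmin [-0.42  0.05  1.84  2.39  0.62  0.25] qmax [0.28 0.48 2.26 4.57 0.76 0.55] maxstep [0.12 0.06 0.06 0.34 0.03 0.16]
d [-0.17  0.   -0.02] rot [ 10.2 -10.2 -89.6] rows>=10.6/0.1 ok True qend [-0.43  0.24  2.37  2.65  1.09 -1.33] qmin [-0.43  0.06  2.26  2.46  0.64 -1.33] qmax [-0.38  0.24  2.37  2.7   1.09  0.36] maxstep [0.02 0.02 0.01 0.06 0.05 0.19]
```

Run:
```python
from kin import *
from h import get_obs
np.set_printoptions(precision=2,suppress=True)
b=np.array([.6605,.1165,.065]); q0=get_obs()['q']
for az,p in((-30,33),(-30,37),(-33,33)):
    P=gp(az,p,b); qg,ok=ik(*P,np.array([.31,.93,1.77,4.2,.82,1.05])); print(az,p,ok,qg)
    for up in(.12,.22):
        qp=summ(P,gp(az,p,b+[0,0,up]),qg)
az=-30;P=gp(az,33,b); qg,ok=ik(*P,np.array([.31,.93,1.77,4.2,.82,1.05]))
hi=gp(az,33,b+[0,0,.2]); qh=pathq(P,hi,qg)[0][-1]
# joint path now->hi
for t in np.linspace(0,1,9):
    q=q0+(qh-q0)*t; x,AA=F(q); print('   ',t,x,'z',AA[:,2],'wr',mids(q)[2])
print('invert'); 
for g in([.66,.08,.36],[.66,.0,.38],[.7,.0,.38]):
  for a2 in(-30,-20):
    P1=gp(a2,15,g,-90); qq=summ(hi,P1,qh); P2=gp(a2,5,g,-180); q2=summ(P1,P2,qq)
print('place')
w=np.array([.6523,-.19,.11])
for a in(-40,-30,-20,-10):
    W=gp(a,33,w); qw,ok=ik(*W,np.array([-.31,.82,1.97,3.3,.68,1.4])); print(a,ok,qw); summ(W,gp(a,33,w+[0,0,.2]),qw)
```

```text
-30 33 True [0.26 0.92 1.86 4.16 0.77 1.21]
d [ 0.    4.03 -2.61] rot [0. 0. 0.] rows>=0.0/2.4 ok True qend [0.26 0.69 1.86 4.41 0.67 0.88] qmin [0.26 0.69 1.86 4.17 0.67 0.88] qmax [0.26 0.9  1.87 4.41 0.76 1.19] maxstep [0.   0.02 0.   0.03 0.01 0.03]
d [ 0.    7.38 -4.79] rot [0. 0. 0.] rows>=0.0/4.4 ok False qend [0.25 0.51 1.84 4.57 0.63 0.63] qmin [0.25 0.51 1.84 4.19 0.63 0.63] qmax [0.26 0.89 1.87 4.57 0.76 1.17] maxstep [0.   0.04 0.01 0.06 0.02 0.07]
-30 37 True [0.25 0.89 1.85 4.22 0.68 1.13]
d [ 0.    3.83 -2.89] rot [0. 0. 0.] rows>=0.0/2.4 ok True qend [0.25 0.66 1.84 4.54 0.6  0.73] qmin [0.25 0.66 1.84 4.24 0.6  0.73] qmax [0.25 0.87 1.85 4.54 0.67 1.1 ] maxstep [0.   0.02 0.   0.03 0.01 0.04]
d [ 0.    7.03 -5.3 ] rot [0. 0. 0.] rows>=0.0/4.4 ok False qend [0.23 0.5  1.85 4.57 0.57 0.62] qmin [0.23 0.5  1.83 4.26 0.57 0.62] qmax [0.25 0.86 1.85 4.57 0.67 1.08] maxstep [0.   0.04 0.01 0.06 0.01 0.07]
-33 33 True [0.28 0.93 1.84 4.26 0.78 1.16]
d [ 0.    4.03 -2.61] rot [0. 0. 0.] rows>=0.0/2.4 ok True qend [0.28 0.69 1.83 4.51 0.7  0.83] qmin [0.28 0.69 1.83 4.27 0.7 
[... 4137 characters left out ...]
 1.92  3.67  0.2   1.12] qmin [-0.41  0.4   1.92  3.3   0.2   1.12] qmax [-0.41  0.78  2.02  3.67  0.66  1.51] maxstep [0.   0.04 0.02 0.1  0.04 0.1 ]
-20 True [-0.5   0.82  2.05  2.95  0.73  1.63]
d [ 0.    6.71 -4.36] rot [0. 0. 0.] rows>=0.0/4.0 ok True qend [-0.5   0.39  1.95  2.52  0.22  2.1 ] qmin [-0.5   0.39  1.95  2.52  0.22  1.64] qmax [-0.5   0.78  2.05  2.94  0.69  2.1 ] maxstep [0.   0.04 0.02 0.11 0.04 0.11]
-10 True [-0.6   0.82  2.05  2.61  0.75  1.73]
d [ 0.    6.71 -4.36] rot [0. 0. 0.] rows>=0.0/4.0 ok True qend [-0.6   0.39  1.94  1.94  0.38  2.51] qmin [-0.6   0.39  1.94  1.94  0.38  1.76] qmax [-0.6   0.78  2.05  2.59  0.72  2.51] maxstep [0.   0.04 0.02 0.11 0.04 0.12]
```

```bash
cat > plan1.py <<'E'
from kin import *
from h import get_obs
np.set_printoptions(precision=2,suppress=True)
E
python3 - <<'E'
from plan1 import *
b=np.array([.6605,.1165,.065]); o=get_obs(); q0=o['q']
P=gp(-30,30,b); qg,ok=ik(*P,np.array([.31,.93,1.77,4.2,.82,1.05])); print(ok,qg)
m=gp(-30,30,b+[0,0,.1]); qm=summ(P,m,qg)
hi=gp(-25,8,b+[0,0,.22]); qh=summ(m,hi,qm)
cur=(o['position'],R.from_quat(o['tool_rot']).as_matrix()); q=q0
for t in(.33,.66,1):
    nx=F(q0+(qh-q0)*t) if t<1 else hi
    print(t,nx[0],nx[1][:,2]); q=summ(cur,nx,q); cur=nx
E
```

```text
True [0.27 0.95 1.87 4.12 0.84 1.26]
d [ 0.    3.46 -2.  ] rot [0. 0. 0.] rows>=0.0/2.0 ok True qend [0.27 0.75 1.88 4.29 0.75 1.02] qmin [0.27 0.75 1.87 4.13 0.75 1.02] qmax [0.27 0.93 1.88 4.29 0.83 1.25] maxstep [0.   0.02 0.   0.02 0.01 0.02]
d [ 0.07  4.44 -2.46] rot [-22.    4.8  -1.6] rows>=2.6/2.5 ok True qend [0.29 0.7  1.97 3.98 1.09 1.22] qmin [0.28 0.7  1.89 3.98 0.77 1.05] qmax [0.29 0.74 1.97 4.26 1.09 1.22] maxstep [0.   0.01 0.01 0.03 0.03 0.02]
0.33 [0.38 0.66 0.51] [-0.19  0.97  0.14]
d [ 7.09 -0.91 -5.11] rot [52.2 36.9 55.2] rows>=9.8/4.4 ok True qend [ 0.48  0.53  1.63  1.85  1.41 -0.13] qmin [ 0.45  0.47  1.45  0.88  1.41 -0.74] qmax [ 0.55  0.54  1.63  1.85  1.63 -0.13] maxstep [0.03 0.02 0.02 0.1  0.05 0.06]
0.66 [0.66 0.47 0.51] [0.74 0.55 0.38]
d [ 7.69 -5.4  -9.52] rot [65.8  9.8 56.2] rows>=10.1/6.7 ok True qend [0.39 0.61 1.8  2.9  1.25 0.54] qmin [ 0.38  0.55  1.66  1.94  1.25 -0.11] qmax [0.46 0.65 1.82 2.9  1.54 0.54] maxstep [0.02 0.02 0.03 0.09 0.09 0.07]
1 [0.68 0.11 0.28] [ 0.9  -0.42 -0.14]
d [  0.67 -12.95 -10.84] rot [ 60.4 -36.7  53. ] rows>=10.3/8.5 ok True qend [0.29 0.7  1.97 3.98 1.09 1.22] qmin [0.29 0.64 1.84 3.01 1.09 0.57] qmax [0.42 0.74 1.98 3.98 1.47 1.22] maxstep [0.04 0.03 0.04 0.11 0.09 0.07]
```

```bash
cat >> plan1.py <<'E'
qh=np.array([0.29,0.7,1.97,3.98,1.09,1.22])
b=np.array([.6605,.1165,.065])
hi=gp(-25,8,b+[0,0,.22])
def cur():
    o=get_obs(); return (np.array(o['position']),R.from_quat(o['tool_rot']).as_matrix()),np.array(o['q']),o
E
python3 - <<'E'
from plan1 import *
c,q,o=cur(); summ(c,F(q+(qh-q)*.25),q)
E
```

```text
d [ 5.78 -1.61 -2.9 ] rot [37.4 29.7 42. ] rows>=7.4/3.3 ok True qend [ 0.51  0.51  1.59  1.59  1.45 -0.29] qmin [ 0.49  0.46  1.46  0.86  1.45 -0.75] qmax [ 0.56  0.51  1.59  1.59  1.6  -0.29] maxstep [0.02 0.01 0.02 0.07 0.03 0.04]
```

Emit:
{"name": "carry_out", "arguments": {"deltas": [[-1,0.72,-0.2,-0.36,4.7,3.7,5.25],[-1,1.44,-0.4,-0.72,9.4,7.4,10.5],[-1,2.16,-0.6,-1.09,14,11.1,15.75],[-1,2.9,-0.8,-1.45,18.7,14.8,21],[-1,3.6,-1,-1.8,23.4,18.5,26.2],[-1,4.3,-1.2,-2.2,28,22.3,31.5],[-1,5,-1.4,-2.5,32.7,26,36.7],[-1,5.8,-1.6,-2.9,37.4,29.7,42]]}}

```text
time: 3.0
position: [0.3264, 0.6566, 0.476]
tool_rot: [0.721, 0.053, -0.213, -0.657]
ft_force: [-0.8, -0.7, -0.4]
grip_width: 0.0872
```

Run:
```python
from plan1 import *
c,q,o=cur(); print(o['time'],q,F(q)[0]-c[0]); summ(c,F(q+(qh-q)/3),q)
```

```text
3.0 [ 0.51  0.51  1.59  1.59  1.44 -0.29] [ 0.  0. -0.]
d [ 6.12 -3.75 -5.52] rot [46.  16.1 44.7] rows>=7.7/4.5 ok True qend [0.44 0.57 1.72 2.39 1.32 0.21] qmin [ 0.42  0.53  1.61  1.66  1.32 -0.26] qmax [0.49 0.59 1.72 2.39 1.48 0.21] maxstep [0.02 0.01 0.02 0.07 0.04 0.05]
```

Tracking is exact.

Emit:
{"name": "carry_out", "arguments": {"deltas": [[-1,0.76,-0.47,-0.69,5.75,2,5.6],[-1,1.53,-0.94,-1.38,11.5,4,11.2],[-1,2.3,-1.4,-2.07,17.25,6,16.8],[-1,3.06,-1.88,-2.76,23,8,22.4],[-1,3.82,-2.34,-3.45,28.75,10,28],[-1,4.6,-2.8,-4.14,34.5,12,33.6],[-1,5.35,-3.3,-4.83,40.25,14,39.2],[-1,6.1,-3.75,-5.5,46,16,44.7]]}}

```text
time: 3.8
position: [0.5357, 0.5963, 0.5375]
tool_rot: [-0.402, 0.389, 0.347, 0.752]
ft_force: [-0.6, -0.1, 0.1]
grip_width: 0.0869
```

Run:
```python
from plan1 import *
c,q,o=cur(); print(o['time'],q,F(q)[0]-c[0]); summ(c,F(q+(qh-q)/2),q)
```

```text
3.8 [0.44 0.58 1.71 2.39 1.33 0.22] [ 0.  0. -0.]
d [ 4.03 -8.47 -6.89] rot [50.3 -4.9 42.5] rows>=7.7/5.8 ok True qend [0.36 0.64 1.84 3.18 1.21 0.72] qmin [0.36 0.59 1.74 2.46 1.21 0.24] qmax [0.43 0.66 1.85 3.18 1.42 0.72] maxstep [0.01 0.02 0.03 0.07 0.06 0.05]
```

Emit:
{"name": "carry_out", "arguments": {"deltas": [[-1,0.5,-1.06,-0.86,6.3,-0.6,5.3],[-1,1,-2.1,-1.7,12.6,-1.2,10.6],[-1,1.5,-3.2,-2.6,18.9,-1.8,15.9],[-1,2,-4.2,-3.4,25.1,-2.4,21.2],[-1,2.5,-5.3,-4.3,31.4,-3,26.5],[-1,3,-6.3,-5.2,37.7,-3.7,31.9],[-1,3.5,-7.4,-6,44,-4.3,37.2],[-1,4,-8.5,-6.9,50.3,-4.9,42.5]]}}

```text
time: 4.6
position: [0.7061, 0.3739, 0.4584]
tool_rot: [0.126, 0.581, 0.41, 0.692]
ft_force: [-0.1, 0.3, 0.2]
grip_width: 0.0871
```

Run:
```python
from plan1 import *
c,q,o=cur(); print(o['time'],q,F(q)[0]-c[0]); summ(c,hi,q)
```

```text
4.6 [0.36 0.64 1.84 3.18 1.21 0.72] [ 0.  0. -0.]
d [ -2.63 -10.8   -6.32] rot [ 40.2 -31.2  40.6] rows>=7.6/6.4 ok True qend [0.29 0.7  1.97 3.98 1.09 1.22] qmin [0.29 0.65 1.87 3.27 1.09 0.75] qmax [0.38 0.71 1.97 3.98 1.3  1.22] maxstep [0.02 0.01 0.02 0.08 0.05 0.05]
```

Emit:
{"name": "carry_out", "arguments": {"deltas": [[-1,-0.33,-1.35,-0.8,5,-3.9,5.1],[-1,-0.66,-2.7,-1.6,10,-7.8,10.2],[-1,-1,-4.05,-2.4,15,-11.7,15.3],[-1,-1.3,-5.4,-3.2,20.1,-15.6,20.3],[-1,-1.65,-6.75,-4,25.1,-19.5,25.4],[-1,-2,-8.1,-4.75,30.2,-23.4,30.5],[-1,-2.3,-9.45,-5.5,35.2,-27.3,35.5],[-1,-2.63,-10.8,-6.32,40.2,-31.2,40.6]]}}

```text
time: 5.4
position: [0.6782, 0.1084, 0.2833]
tool_rot: [0.636, 0.404, 0.354, 0.554]
ft_force: [0.9, 0.3, -0.4]
grip_width: 0.0871
```

Run:
```python
from plan1 import *
from h import snap
c,q,o=cur(); print(o['time'],q,c[0],c[1][:,2],hi[0],hi[1][:,2])
q=summ(c,gp(-30,30,b+[0,0,.1]),q)
snap('wrist','w1'); snap('top','t1')
```

```text
5.4 [0.29 0.7  1.97 3.98 1.09 1.23] [0.68 0.11 0.28] [ 0.9  -0.42 -0.14] [0.68 0.11 0.28] [ 0.9  -0.42 -0.14]
d [-0.08 -5.08  0.57] rot [22.2 -4.8  1.4] rows>=2.6/2.6 ok True qend [0.27 0.75 1.88 4.29 0.75 1.02] qmin [0.27 0.7  1.88 4.   0.75 1.02] qmax [0.29 0.75 1.97 4.29 1.06 1.22] maxstep [0.   0.01 0.01 0.03 0.03 0.03]
```

View pics/w1.png

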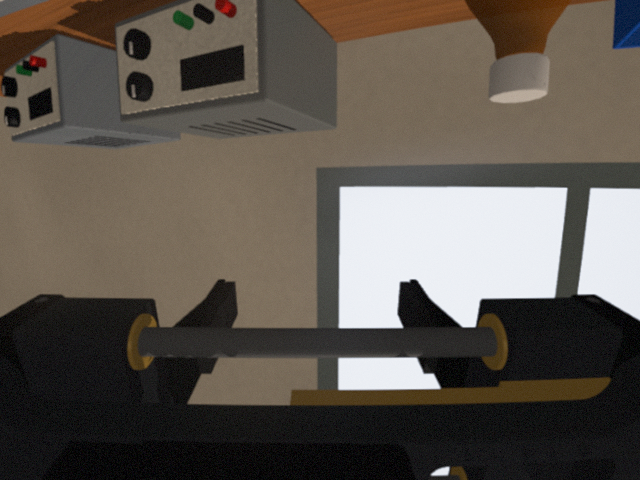

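View pics/t1.png

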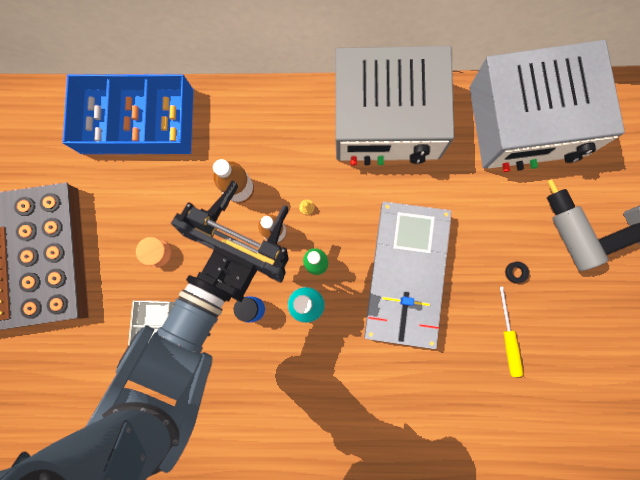

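Run:
```python
from plan1 import *
from h import *
c,q,o=cur(); i=camera_info('wrist'); print(c[1].T@(np.array(i['origin'])-c[0])); print(c[1].T@rot(i)); print('tool y',c[1][:,1])
```

```text
[-0.   -0.08 -0.16]
[[ 1.    0.    0.  ]
 [-0.    0.95  0.3 ]
 [-0.   -0.3   0.95]]
tool y [ 0.12 -0.06  0.99]
```

Emit:
{"name": "carry_out", "arguments": {"deltas": [[-1,0,0,0,0,0,-8.5],[-1,0,0,0,0,0,-17],[-1,0,0,0,0,0,-25.5],[-1,0,0,0,0,0,-34],[-1,0,0,0,0,0,-42.5],[-1,0,0,0,0,0,-51],[-1,0,0,0,0,0,-59.5],[-1,0,0,0,0,0,-68]]}}

```text
time: 6.3
position: [0.6787, 0.1098, 0.2852]
tool_rot: [0.296, 0.691, -0.018, 0.659]
ft_force: [0.2, 0.7, -0.7]
grip_width: 0.087
```

Emit:
{"name": "carry_out", "arguments": {"deltas": [[-1,0,0,0,0,0,-8.5],[-1,0,0,0,0,0,-17],[-1,0,0,0,0,0,-25.5],[-1,0,0,0,0,0,-34],[-1,0,0,0,0,0,-42.5],[-1,0,0,0,0,0,-51],[-1,0,0,0,0,0,-59.5],[-1,0,0,0,0,0,-68]]}}

```text
time: 7.1
position: [0.6787, 0.1098, 0.2852]
tool_rot: [-0.141, 0.738, -0.384, 0.536]
ft_force: [0.9, -0.3, -0.5]
grip_width: 0.087
```

Run:
```python
from plan1 import *
c,q,o=cur(); print(o['time'],q,c[0],c[1][:,2])
q=summ(c,gp(-30,30,b+[0,0,.1],0,-1),q)
```

```text
7.1 [ 0.29  0.7   1.97  3.97  1.1  -1.16] [0.68 0.11 0.29] [ 0.9  -0.42 -0.13]
d [3.65 3.65 0.56] rot [-19.5  13.3 -41.3] rows>=5.5/2.6 ok True qend [ 0.27  0.75  1.88  4.29  0.75 -2.12] qmin [ 0.27  0.7   1.88  3.97  0.75 -2.12] qmax [ 0.29  0.75  1.97  4.29  1.06 -1.22] maxstep [0.   0.01 0.02 0.05 0.03 0.1 ]
```

Emit:
{"name": "carry_out", "arguments": {"deltas": [[-1,0.6,0.6,0.09,-3.2,2.2,-6.9],[-1,1.2,1.2,0.18,-6.5,4.4,-13.8],[-1,1.8,1.8,0.28,-9.8,6.6,-20.6],[-1,2.4,2.4,0.37,-13,8.9,-27.5],[-1,3,3,0.46,-16.2,11.1,-34.4],[-1,3.65,3.65,0.56,-19.5,13.3,-41.3],[-1,3.65,3.65,0.56,-19.5,13.3,-41.3]]}}

```text
time: 7.8
position: [0.6756, 0.109, 0.1544]
tool_rot: [-0.431, 0.752, -0.431, 0.252]
ft_force: [0.5, -0.8, 0.8]
grip_width: 0.087
```

Run:
```python
from plan1 import *
from h import *
c,q,o=cur(); print(o['time'],q,c[0],c[1][:,2],gp(-30,30,b+[0,0,.1],0,-1)[0])
p,d,i=snap('wrist','w2'); P=pts(d,i)
m=(np.hypot(P[...,0]-.66,P[...,1]-.1165)<.045)&(P[...,2]>.01)&(d>0)
qq=P[m]; zt=np.percentile(qq[:,2],99.5); t=qq[qq[:,2]>zt-.006]; print('%.3f'%zt,np.round(t.mean(0),4),len(t))
print(np.percentile(qq,[1,99],0).round(3), [(np.round(r['pixel']),r['score'],P[int(r['pixel'][0]),int(r['pixel'][1])].round(3)) for r in spot_in('wrist','bottle')])
```

```text
7.8 [ 0.27  0.75  1.88  4.29  0.74 -2.11] [0.68 0.11 0.15] [ 0.75 -0.43 -0.5 ] [0.67 0.11 0.16]
0.226 [0.62 0.14 0.22] 3840
[[0.62 0.07 0.08]
 [0.68 0.15 0.23]] [(array([272., 129.]), 0.64, array([0.75, 0.2 , 0.15])), (array([372., 313.]), 0.6, array([0.65, 0.12, 0.12]))]
```

View pics/w2.png

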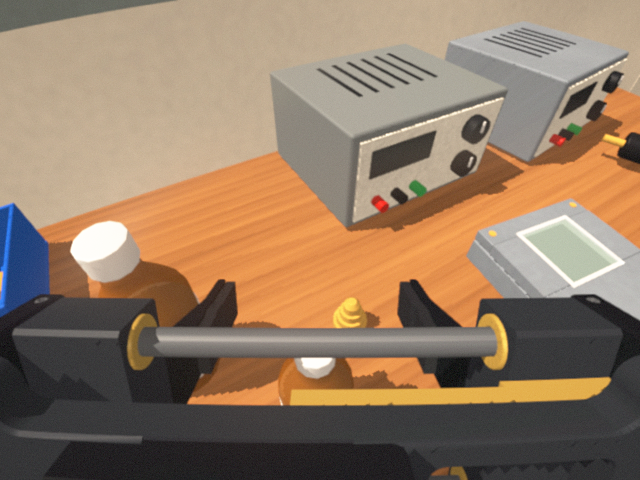

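Run:
```python
from plan1 import *
c,q,o=cur(); summ(c,gp(-30,30,b,0,-1),q)
```

```text
d [0.04 3.46 2.  ] rot [ 0.1  0.1 -0.5] rows>=0.1/2.0 ok True qend [ 0.27  0.95  1.87  4.12  0.84 -1.88] qmin [ 0.27  0.76  1.87  4.12  0.75 -2.08] qmax [ 0.27  0.95  1.88  4.27  0.84 -1.88] maxstep [0.   0.02 0.   0.02 0.01 0.02]
```

Emit:
{"name": "carry_out", "arguments": {"deltas": [[-1,0,0.5,0.29,0,0,0],[-1,0,1,0.58,0,0,0],[-1,0,1.5,0.87,0,0,0],[-1,0,2,1.16,0,0,0],[-1,0,2.5,1.45,0,0,0],[-1,0,3,1.74,0,0,0],[-1,0.04,3.46,2,0,0,-0.5]]}}

```text
time: 8.6
position: [0.6742, 0.1083, 0.0552]
tool_rot: [-0.434, 0.75, -0.432, 0.25]
ft_force: [0.3, 0.6, 0.7]
grip_width: 0.087
```

Run:
```python
from plan1 import *
from h import *
c,q,o=cur(); print(o['time'],c[0],gp(-30,30,b,0,-1)[0],o['ft_force'])
snap('scene','s3')
a=cv2.imread('pics/s3.png')[120:320,230:480]; cv2.imwrite('pics/s3c.png',cv2.resize(a,(750,600),interpolation=2))
```

```text
8.6 [0.67 0.11 0.06] [0.67 0.11 0.06] [0.3  0.57 0.67]
```

View pics/s3c.png

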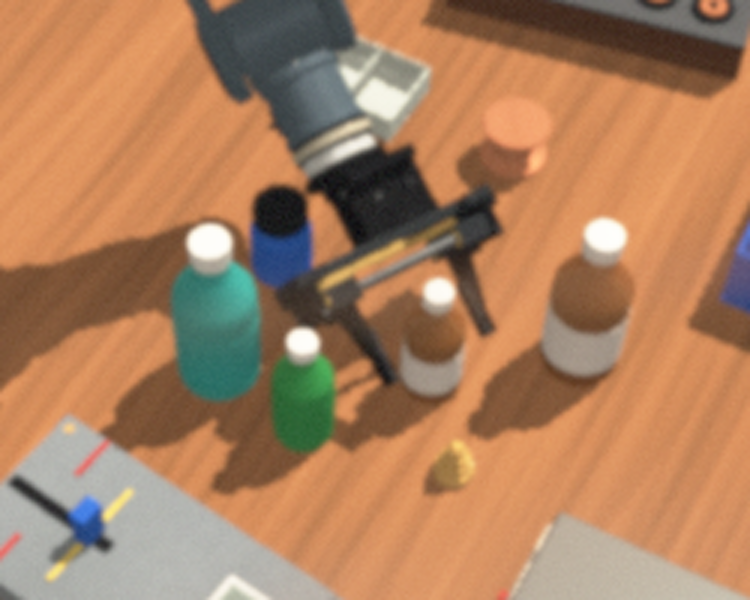

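The scene crop shows the small amber bottle at (435,340) between the open fingers, clear of its neighbours. Closing now.

Emit:
{"name": "carry_out", "arguments": {"deltas": [[1,0,0,0,0,0,0],[1,0,0,0,0,0,0],[1,0,0,0,0,0,0],[1,0,0,0,0,0,0],[1,0,0,0,0,0,0],[1,0,0,0,0,0,0]], "force": 45}}

```text
time: 9.25
position: [0.6749, 0.1083, 0.056]
tool_rot: [-0.434, 0.75, -0.432, 0.25]
ft_force: [0.6, 1.9, 1.5]
grip_width: 0.0508
```

Run:
```python
from plan1 import *
c,q,o=cur(); print(o['time'],o['grip_width'],o['ft_force'],c[0])
m=gp(-30,30,b+[0,0,.1],0,-1); q=summ(c,m,q); h2=gp(-25,5,b+[0,-.02,.27],0,-1); q=summ(m,h2,q)
h3=gp(-25,0,b+[0,-.05,.28],90,-1);q=summ(h2,h3,q); h4=gp(-25,0,b+[0,-.05,.28],180,-1);summ(h3,h4,q)
```

```text
9.25 0.05077142418496568 [0.55 1.87 1.5 ] [0.67 0.11 0.06]
d [ 0.   -3.44 -2.  ] rot [0.1 0.1 0. ] rows>=0.0/2.0 ok True qend [ 0.27  0.75  1.88  4.29  0.75 -2.12] qmin [ 0.27  0.75  1.87  4.13  0.75 -2.12] qmax [ 0.27  0.93  1.88  4.29  0.83 -1.9 ] maxstep [0.   0.02 0.   0.02 0.01 0.02]
d [ 0.63 -6.41 -3.13] rot [25.  -4.8 -1.5] rows>=3.0/3.6 ok True qend [ 0.25  0.61  1.99  3.94  1.08 -1.95] qmin [ 0.25  0.61  1.89  3.94  0.78 -2.09] qmax [ 0.28  0.73  1.99  4.26  1.08 -1.95] maxstep [0.01 0.01 0.01 0.03 0.03 0.02]
d [ 1.09 -0.51  0.47] rot [ 3.9 -3.9 89.9] rows>=10.5/0.6 ok True qend [ 0.18  0.64  2.03  3.82  1.19 -0.29] qmin [ 0.18  0.61  1.99  3.82  1.09 -1.81] qmax [ 0.24  0.64  2.03  3.92  1.19 -0.29] maxstep [0.01 0.   0.01 0.02 0.01 0.14]
d [0. 0. 0.] rot [ 0.  0. 90.] rows>=10.5/0.0 ok True qend [0.18 0.64 2.03 3.82 1.19 1.28] qmin [ 0.18  0.64  2.03  3.82  1.19 -0.16] qmax [0.18 0.64 2.03 3.82 1.19 1.28] maxstep [0.   0.   0.   0.   0.   0.13]
```

Emit:
{"name": "carry_out", "arguments": {"deltas": [[1,0,-0.2,-0.12,0,0,0],[1,0,-0.6,-0.35,0,0,0],[1,0,-1.1,-0.64,0,0,0],[1,0,-1.7,-0.98,0,0,0],[1,0,-2.3,-1.33,0,0,0],[1,0,-2.9,-1.67,0,0,0],[1,0,-3.44,-2,0,0,0]]}}

```text
time: 9.95
position: [0.6735, 0.1077, 0.1554]
tool_rot: [-0.434, 0.751, -0.431, 0.249]
ft_force: [-0.5, -0.2, -1.6]
grip_width: 0.0507
```

Run:
```python
from plan1 import *
from h import *
c,q,o=cur(); print(o['time'],o['grip_width'],o['ft_force'],c[0])
snap('scene','s4')
a=cv2.imread('pics/s4.png')[120:320,230:480]; cv2.imwrite('pics/s4c.png',cv2.resize(a,(750,600),interpolation=2))
summ(c,gp(-25,5,b+[0,-.02,.27],0,-1),q)
```

```text
9.95 0.05072454654404628 [-0.54 -0.19 -1.6 ] [0.67 0.11 0.16]
d [ 0.59 -6.41 -3.13] rot [25.2 -4.8 -1.5] rows>=3.0/3.6 ok True qend [ 0.25  0.61  1.99  3.94  1.08 -1.95] qmin [ 0.25  0.61  1.89  3.94  0.77 -2.1 ] qmax [ 0.28  0.73  1.99  4.26  1.08 -1.95] maxstep [0.01 0.01 0.01 0.03 0.03 0.02]
```

View pics/s4c.png

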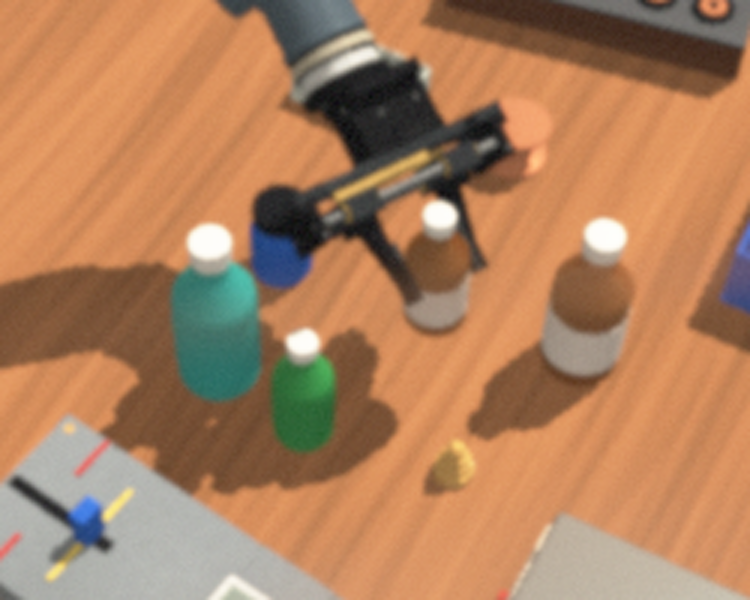

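The bottle at (437,265) is lifted and stays upright in the fingers; the force reading shows about 2 N of load. Next I raise it further and turn it.

Emit:
{"name": "carry_out", "arguments": {"deltas": [[1,0.1,-1.1,-0.5,4.2,-0.8,-0.2],[1,0.2,-2.1,-1,8.4,-1.6,-0.5],[1,0.3,-3.2,-1.5,12.6,-2.4,-0.7],[1,0.4,-4.3,-2.1,16.8,-3.2,-1],[1,0.5,-5.3,-2.6,21,-4,-1.2],[1,0.6,-6.4,-3.1,25,-4.8,-1.5]]}}

```text
time: 10.6
position: [0.6774, 0.0883, 0.3317]
tool_rot: [-0.398, 0.622, -0.569, 0.362]
ft_force: [1.4, 0.4, -3.3]
grip_width: 0.051
```

Emit:
{"name": "carry_out", "arguments": {"deltas": [[1,0,0,0,0,0,6],[1,0,0,0,0,0,14],[1,0,0,0,0,0,22],[1,0,0,0,0,0,30],[1,0,0,0,0,0,38],[1,0,0,0,0,0,46],[1,0,0,0,0,0,54],[1,0,0,0,0,0,62]]}}

```text
time: 11.4
position: [0.6777, 0.0881, 0.3308]
tool_rot: [-0.018, 0.739, -0.299, 0.604]
ft_force: [-0.2, 0.6, -2.4]
grip_width: 0.0509
```

Emit:
{"name": "carry_out", "arguments": {"deltas": [[1,0,0,0,0,0,8],[1,0,0,0,0,0,16],[1,0,0,0,0,0,24],[1,0,0,0,0,0,32],[1,0,0,0,0,0,40],[1,0,0,0,0,0,48],[1,0,0,0,0,0,56],[1,0,0,0,0,0,62]]}}

```text
time: 12.2
position: [0.6777, 0.0881, 0.3308]
tool_rot: [0.365, 0.643, 0.054, 0.671]
ft_force: [0.7, -0.2, -2.9]
grip_width: 0.0508
```

Emit:
{"name": "carry_out", "arguments": {"deltas": [[1,0,0,0,0,0,8],[1,0,0,0,0,0,16],[1,0,0,0,0,0,24],[1,0,0,0,0,0,32],[1,0,0,0,0,0,40],[1,0,0,0,0,0,48],[1,0,0,0,0,0,54],[1,0,0,0,0,0,54]]}}

```text
time: 13.0
position: [0.6778, 0.0881, 0.331]
tool_rot: [0.616, 0.408, 0.352, 0.575]
ft_force: [-0.7, -0.6, -1.9]
grip_width: 0.0509
```

Run:
```python
from plan1 import *
from h import *
c,q,o=cur(); print(o['time'],q,o['grip_width'],o['ft_force'],c[0],c[1])
A0=gp(-30,30,b,0,-1)[1]; ax=c[1]@(A0.T@[0,0,1]); print('axis',ax,np.degrees(np.arccos(ax[2])))
snap('scene','s5')
a=cv2.imread('pics/s5.png')[60:300,200:480]; cv2.imwrite('pics/s5c.png',cv2.resize(a,(700,600),interpolation=2))
```

```text
13.0 [0.25 0.62 1.99 3.94 1.08 1.16] 0.05085203626261384 [-0.65 -0.62 -1.94] [0.68 0.09 0.33] [[ 0.42  0.1   0.9 ]
 [ 0.91 -0.01 -0.42]
 [-0.04  1.   -0.09]]
axis [-0.54  0.22 -0.82] 144.653758924511
```

View pics/s5c.png

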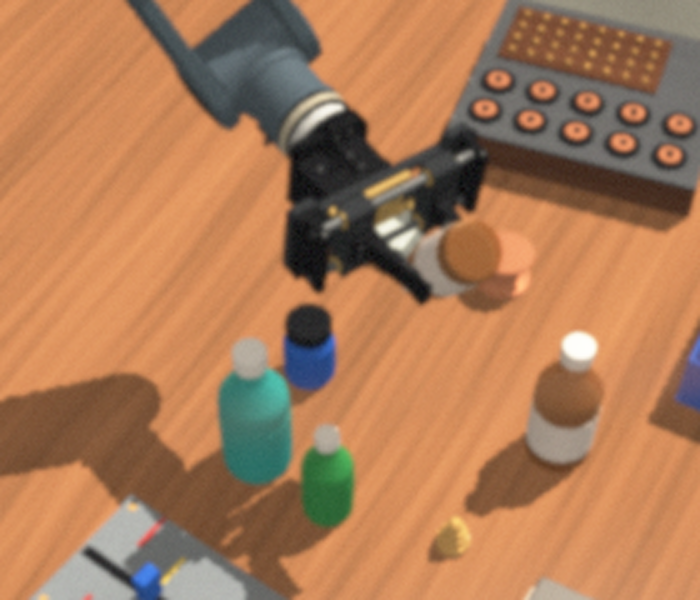

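The bottle's underside faces up at (470,250), with an estimated tilt of 145°, and the hold criterion is met. Rolling it back.

Emit:
{"name": "carry_out", "arguments": {"deltas": [[1,0,0,0,0,0,0],[1,0,0,0,0,0,-6],[1,0,0,0,0,0,-14],[1,0,0,0,0,0,-22],[1,0,0,0,0,0,-30],[1,0,0,0,0,0,-38],[1,0,0,0,0,0,-46],[1,0,0,0,0,0,-54]]}}

```text
time: 13.85
position: [0.6782, 0.0883, 0.3314]
tool_rot: [0.361, 0.644, 0.051, 0.672]
ft_force: [-0.6, -0.1, -2.8]
grip_width: 0.0509
```

Emit:
{"name": "carry_out", "arguments": {"deltas": [[1,0,0,0,0,0,-8],[1,0,0,0,0,0,-16],[1,0,0,0,0,0,-24],[1,0,0,0,0,0,-32],[1,0,0,0,0,0,-40],[1,0,0,0,0,0,-48],[1,0,0,0,0,0,-56],[1,0,0,0,0,0,-62]]}}

```text
time: 14.65
position: [0.6782, 0.0883, 0.3315]
tool_rot: [-0.022, 0.738, -0.303, 0.602]
ft_force: [-0.5, 0.2, -2.0]
grip_width: 0.0509
```

Emit:
{"name": "carry_out", "arguments": {"deltas": [[1,0,0,0,0,0,-8],[1,0,0,0,0,0,-16],[1,0,0,0,0,0,-24],[1,0,0,0,0,0,-32],[1,0,0,0,0,0,-40],[1,0,0,0,0,0,-48],[1,0,0,0,0,0,-56],[1,0,0,0,0,0,-62]]}}

```text
time: 15.45
position: [0.6782, 0.0883, 0.3315]
tool_rot: [-0.399, 0.621, -0.57, 0.361]
ft_force: [-0.6, -0.3, -2.4]
grip_width: 0.0511
```

Run:
```python
from plan1 import *
c,q,o=cur(); print(o['time'],q,o['grip_width'],o['ft_force'],c[0])
w=np.array([.6523,-.19,.111])
for az in(-40,-30,-20,-10):
  for pm,um in((5,.2),(10,.2)):
    W=gp(az,30,w,0,-1); m=gp(az,30,w+[0,0,.06],0,-1); h=gp(az,pm,w+[0,0,um],0,-1)
    print(az,pm); q1=summ(c,h,q);q2=summ(h,m,q1);q3=summ(m,W,q2)
```

```text
15.45 [ 0.25  0.62  1.99  3.94  1.08 -1.96] 0.05113481650793715 [-0.55 -0.3  -2.37] [0.68 0.09 0.33]
-40 5
d [10.72  0.55  4.55] rot [ 0.2 15.   1.7] rows>=1.8/5.8 ok True qend [-0.27  0.66  2.05  3.62  1.09 -1.77] qmin [-0.27  0.62  2.    3.62  1.08 -1.93] qmax [ 0.21  0.66  2.07  3.91  1.11 -1.77] maxstep [0.04 0.01 0.02 0.03 0.01 0.02]
d [0.   5.9  0.42] rot [-25.   0.  -0.] rows>=2.9/3.0 ok True qend [-0.31  0.72  1.99  3.71  0.65 -1.84] qmin [-0.31  0.66  1.99  3.63  0.65 -1.84] qmax [-0.27  0.72  2.05  3.71  1.06 -1.77] maxstep [0.   0.01 0.01 0.01 0.04 0.01]
d [0.   2.08 1.2 ] rot [0. 0. 0.] rows>=0.0/1.2 ok True qend [-0.31  0.85  1.99  3.63  0.77 -1.73] qmin [-0.31  0.73  1.99  3.63  0.67 -1.83] qmax [-0.31  0.85  1.99  3.7   0.77 -1.73] maxstep [0.   0.01 0.   0.01 0.01 0.01]
-40 10
d [10.72  0.61  4.55] rot [-4.8 14.9  2.4] rows>=1.8/5.8 ok True qend [-0.28  0.6   2.04  3.66  0.94 -1.82] qmin [-0.28  0.6   2.    3.66  0.94 -1.94] qmax [ 0.21  0.61  2.06  3.92  1.07 -1.82] maxstep [0.05 0.   0.01 0.02 0.02 0.02]
d [-0.    5.77  0.93] rot [-20.   0.  -0.] rows>=2.3/2.9 ok Tr
[... 3890 characters left out ...]

-10 10
d [10.33  0.61  4.55] rot [ -4.7 -14.9  -1.6] rows>=1.8/5.7 ok True qend [-0.64  0.58  2.13  2.59  1.02 -1.35] qmin [-0.64  0.58  2.03  2.59  1.02 -1.9 ] qmax [ 0.18  0.61  2.17  3.84  1.06 -1.35] maxstep [0.08 0.01 0.04 0.12 0.01 0.06]
d [0.   5.77 0.93] rot [-20.   0.   0.] rows>=2.3/2.9 ok True qend [-0.6   0.71  2.06  2.56  0.72 -1.34] qmin [-0.64  0.59  2.06  2.56  0.72 -1.35] qmax [-0.6   0.71  2.12  2.59  1.   -1.34] maxstep [0.   0.01 0.01 0.   0.03 0.  ]
d [0.   2.08 1.2 ] rot [0. 0. 0.] rows>=0.0/1.2 ok True qend [-0.6   0.85  2.06  2.64  0.84 -1.45] qmin [-0.6   0.72  2.06  2.57  0.73 -1.45] qmax [-0.6   0.85  2.06  2.64  0.84 -1.35] maxstep [0.   0.01 0.   0.01 0.01 0.01]
```

Emit:
{"name": "carry_out", "arguments": {"deltas": [[1,0.8,0.04,0.4,0,0.4,0],[1,2.3,0.12,1,0,1.1,0.2],[1,3.9,0.2,1.7,0,1.8,0.3],[1,5.5,0.28,2.4,0.1,2.6,0.4],[1,7.1,0.36,3.1,0.1,3.3,0.5],[1,8.7,0.44,3.75,0.1,4.1,0.6],[1,10,0.5,4.3,0.2,4.7,0.7],[1,10.6,0.54,4.57,0.2,5,0.8]]}}

```text
time: 16.25
position: [0.668, -0.2033, 0.3076]
tool_rot: [-0.366, 0.64, -0.585, 0.338]
ft_force: [0.1, 0.2, -2.6]
grip_width: 0.0513
```

Emit:
{"name": "carry_out", "arguments": {"deltas": [[1,0,0.7,0.05,-3,0,0],[1,0,1.5,0.1,-6.5,0,0],[1,0,2.4,0.17,-10,0,0],[1,0,3.3,0.24,-14,0,0],[1,0,4.2,0.3,-18,0,0],[1,0,5.1,0.36,-22,0,0],[1,0,5.9,0.42,-25,0,0],[1,0,5.9,0.42,-25,0,0]]}}

```text
time: 17.05
position: [0.6672, -0.1977, 0.1591]
tool_rot: [-0.432, 0.751, -0.431, 0.252]
ft_force: [0.2, 0.6, -1.2]
grip_width: 0.0508
```

Run:
```python
from plan1 import *
from h import *
c,q,o=cur(); print(o['time'],q,o['grip_width'],o['ft_force'],c[0].round(4))
g=c[0]-.019*c[1][:,2]; print('grasp pt',g.round(4),'tool z',c[1][:,2].round(3))
for n in('top','scene'):
    p,d,i=snap(n,n+'6'); P=pts(d,i)
    m=(np.hypot(P[...,0]-.652,P[...,1]+.19)<.06)&(P[...,2]>.06)&(d>0)
    hsv=cv2.cvtColor(p,cv2.COLOR_RGB2HSV); wh=m&(hsv[...,1]<45)&(hsv[...,2]>190)&(P[...,2]>.13)
    am=m&(hsv[...,0]<18)&(hsv[...,1]>130)
    for nm,k in(('white',wh),('amber',am)):
        if k.sum(): print(n,nm,k.sum(),np.round(P[k].mean(0),4),np.percentile(P[k],[2,98],0).round(4).tolist())
    a=cv2.imread('pics/%s6.png'%n); 
    a=a[160:340,300:500] if n=='top' else a[180:390,180:400]
    cv2.imwrite('pics/%s6c.png'%n,cv2.resize(a,(600,540),interpolation=2))
```

```text
17.05 [-0.4   0.72  2.04  3.31  0.66 -1.64] 0.05080881486557791 [ 0.21  0.59 -1.2 ] [ 0.67 -0.2   0.16]
grasp pt [ 0.65 -0.19  0.17] tool z [ 0.75 -0.43 -0.5 ]
top white 172 [ 0.65 -0.19  0.23] [[0.6151, -0.2024, 0.1806], [0.6618, -0.1792, 0.2343]]
top amber 430 [ 0.65 -0.18  0.19] [[0.6265, -0.2107, 0.171], [0.6732, -0.1649, 0.2072]]
scene white 123 [ 0.65 -0.2   0.23] [[0.6416, -0.2066, 0.1415], [0.6774, -0.183, 0.2387]]
scene amber 288 [ 0.66 -0.2   0.2 ] [[0.6363, -0.2152, 0.1821], [0.6776, -0.1473, 0.2113]]
```

View pics/top6c.png

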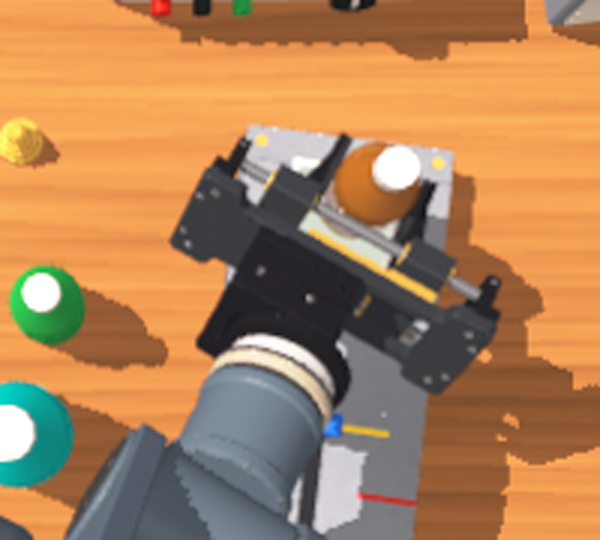

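View pics/scene6c.png

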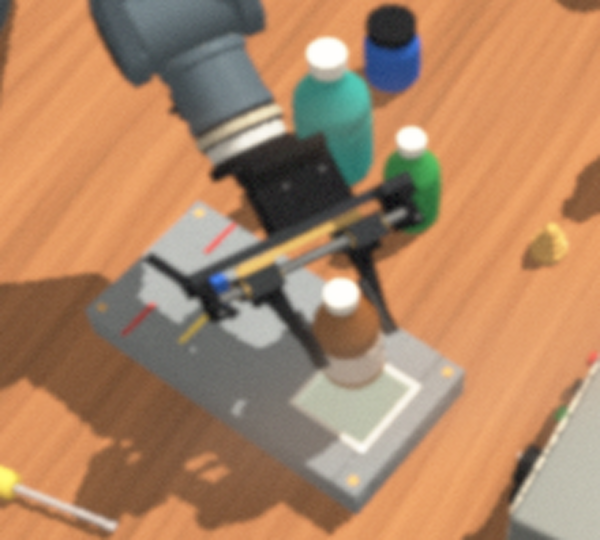

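```bash
python3 - <<'E'
from h import *
for n in('top6','scene6'):
    p,d,i=load(n); P=pts(d,i); hsv=cv2.cvtColor(p,cv2.COLOR_RGB2HSV)
    m=(np.hypot(P[...,0]-.652,P[...,1]+.19)<.05)&(P[...,2]>.15)&(d>0)&(hsv[...,1]<45)&(hsv[...,2]>150)
    q=P[m]; zt=np.percentile(q[:,2],99); t=q[q[:,2]>zt-.006]; print(n,zt,t.mean(0).round(4),len(t), np.percentile(t,[2,98],0).round(4).tolist())
    H,S,V=[hsv[...,k].astype(int) for k in range(3)]
    k=(np.hypot(P[...,0]-.652,P[...,1]+.19)<.08)&(P[...,2]>.15)&(d>0)&(H<20)&(S>120)&(V>40)&(V<200)
    q=P[k]; s=q[(q[:,2]>.17)&(q[:,2]<.18)]; print('amber',len(s),s.mean(0).round(4) if len(s) else '', np.percentile(s,[1,99],0).round(4).tolist() if len(s) else '')
E
python3 - <<'E'
import sys; sys.path.insert(0,'.')
from plan1 import *
np.set_printoptions(precision=4); c,q,o=cur(); print((c[0]-.019*c[1][:,2]).tolist(), c[1][:,2].tolist(), c[1][:,0].tolist())
E
```

```text
top6 0.2343607270532413 [ 0.6439 -0.1876  0.2315] 185 [[0.6046, -0.2018, 0.2284], [0.6614, -0.1508, 0.2343]]
amber 36 [ 0.6384 -0.1768  0.1765] [[0.5775, -0.2158, 0.1707], [0.6669, -0.164, 0.1799]]
scene6 0.23900129543687224 [ 0.6528 -0.1951  0.2358] 98 [[0.6417, -0.2069, 0.2332], [0.6635, -0.1852, 0.2389]]
amber 11 [ 0.6669 -0.1884  0.1782] [[0.6402, -0.2175, 0.1734], [0.6814, -0.1503, 0.18]]
[0.6527663621397635, -0.18933189485516014, 0.1699298118362793] [0.7521056183382424, -0.43091033180297345, -0.4986516066448613] [-0.49969475019997034, -0.866186179545013, -0.005163234238738823]
```

Run:
```python
from h import *
for n,(r0,r1,c0,c1),z in(('top6',(200,232,420,446),.23),('scene6',(285,303,295,317),.23),('top0',(215,235,262,282),.13),('scene0',(205,235,365,390),.13)):
    p,d,i=load(n); hsv=cv2.cvtColor(p,cv2.COLOR_RGB2HSV); P=pts(d,i)
    m=np.zeros(d.shape,np.uint8); m[r0:r1,c0:c1]=((hsv[...,1]<40)&(hsv[...,2]>225)&(P[...,2]>z-.01))[r0:r1,c0:c1]
    k,l,s,c=cv2.connectedComponentsWithStats(m); j=1+s[1:,4].argmax() if k>1 else 0
    print(n,s[j].tolist(),c[j].round(1),'ray',ray((c[j][1],c[j][0]),i,z-.0).round(4),'pc',np.median(P[l==j],0).round(4), P[l==j].mean(0).round(4))
```

```text
top6 [425, 209, 14, 14, 158] [431.7 215.5] ray [ 0.6504 -0.1915  0.23  ] pc [ 0.6497 -0.1916  0.2319] [ 0.649  -0.1902  0.2368]
scene6 [298, 289, 13, 11, 107] [304.3 293.8] ray [ 0.6511 -0.1927  0.23  ] pc [ 0.653  -0.1952  0.2356] [ 0.6528 -0.1952  0.2355]
top0 [262, 217, 10, 11, 97] [266.3 221.8] ray [0.6594 0.1176 0.13  ] pc [0.6597 0.1183 0.1279] [0.6598 0.1179 0.128 ]
scene0 [372, 213, 9, 8, 54] [375.9 216.8] ray [0.6624 0.1161 0.13  ] pc [0.663  0.1154 0.1306] [0.6626 0.1154 0.131 ]
```

Run:
```python
from plan1 import *
c,q,o=cur()
A=Aof(-30,30,-1); 
for dz in(-.0575,-.0595): summ(c,(c[0]+[.001,.002,dz],A),q)
```

```text
d [-0.08  2.    1.14] rot [-0.1  0.2 -0.2] rows>=0.0/1.2 ok True qend [-0.4   0.85  2.04  3.3   0.79 -1.62] qmin [-0.4   0.72  2.04  3.3   0.67 -1.63] qmax [-0.4   0.85  2.04  3.31  0.79 -1.62] maxstep [0.   0.01 0.   0.   0.01 0.  ]
d [-0.08  2.07  1.18] rot [-0.1  0.2 -0.2] rows>=0.0/1.2 ok True qend [-0.4   0.85  2.04  3.3   0.8  -1.62] qmin [-0.4   0.73  2.04  3.3   0.68 -1.63] qmax [-0.4   0.85  2.04  3.31  0.8  -1.62] maxstep [0.   0.01 0.   0.   0.01 0.  ]
```

Emit:
{"name": "carry_out", "arguments": {"deltas": [[1,-0.01,0.3,0.17,0,0,0],[1,-0.02,0.65,0.37,0,0,0],[1,-0.04,1,0.57,0,0,0],[1,-0.05,1.35,0.77,0,0.1,0],[1,-0.06,1.65,0.94,0,0.1,0],[1,-0.08,1.85,1.06,-0.1,0.2,-0.1],[1,-0.08,1.96,1.12,-0.1,0.2,-0.2],[1,-0.08,2,1.14,-0.1,0.2,-0.2]]}}

```text
time: 17.95
position: [0.6679, -0.1952, 0.1021]
tool_rot: [-0.433, 0.751, -0.432, 0.25]
ft_force: [-1.1, -0.0, -1.6]
grip_width: 0.0508
```

Emit:
{"name": "carry_out", "arguments": {"deltas": [[1,0,0.035,0.02,0,0,0],[1,0,0.035,0.02,0,0,0]]}}

```text
time: 18.15
position: [0.668, -0.1953, 0.1019]
tool_rot: [-0.432, 0.751, -0.433, 0.25]
ft_force: [0.1, 0.6, -1.8]
grip_width: 0.0511
```

Run:
```python
from plan1 import *
from h import *
np.set_printoptions(precision=4)
c,q,o=cur(); print(o['time'],o['ft_force'],c[0],c[0]-.019*c[1][:,2])
for n in('top','scene'):
    p,d,i=snap(n,n+'7')
    a=cv2.imread('pics/%s7.png'%n); 
    a=a[160:340,300:500] if n=='top' else a[240:390,200:400]
    cv2.imwrite('pics/%s7c.png'%n,cv2.resize(a,(720,540),interpolation=2))
```

```text
18.15 [ 0.0685  0.5637 -1.7676] [ 0.668  -0.1953  0.1019] [ 0.6538 -0.1871  0.1114]
```

View pics/scene7c.png

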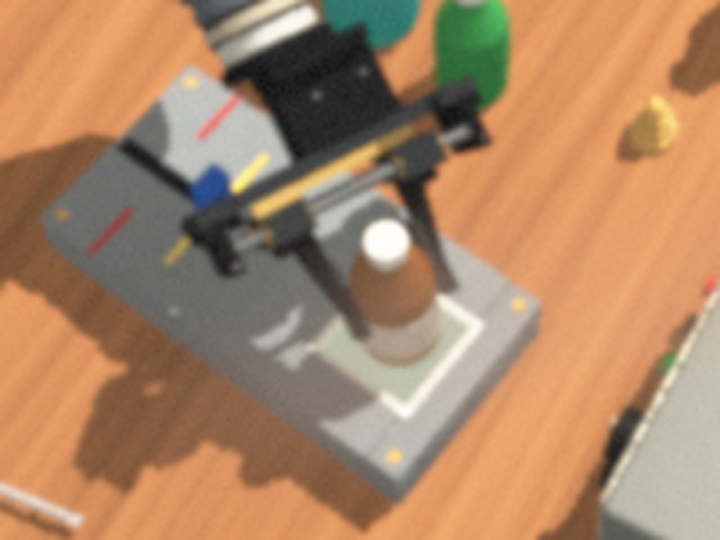

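Emit:
{"name": "carry_out", "arguments": {"deltas": [[1,0,0.035,0.02,0,0,0],[1,0,0.035,0.02,0,0,0]]}}

```text
time: 18.45
position: [0.6681, -0.1954, 0.1011]
tool_rot: [-0.432, 0.751, -0.433, 0.25]
ft_force: [-0.7, 0.2, -0.9]
grip_width: 0.0507
```

Emit:
{"name": "carry_out", "arguments": {"deltas": [[1,0,0.02,0.012,0,0,0],[1,0,0.02,0.012,0,0,0]]}}

```text
time: 18.65
position: [0.6684, -0.1955, 0.101]
tool_rot: [-0.432, 0.75, -0.433, 0.25]
ft_force: [-0.4, 0.9, 1.3]
grip_width: 0.0507
```

Run:
```python
from h import *
for n,(r0,r1,c0,c1),z in(('top7',(195,240,410,446),.175),('scene7',(295,320,298,320),.175)):
    p,d,i=load(n); hsv=cv2.cvtColor(p,cv2.COLOR_RGB2HSV); P=pts(d,i)
    m=np.zeros(d.shape,np.uint8); m[r0:r1,c0:c1]=((hsv[...,1]<40)&(hsv[...,2]>225)&(P[...,2]>z-.01))[r0:r1,c0:c1]
    k,l,s,c=cv2.connectedComponentsWithStats(m); j=1+s[1:,4].argmax() if k>1 else 0
    print(n,s[j].tolist(),c[j].round(1),'ray',ray((c[j][1],c[j][0]),i,z).round(4),'pc',np.median(P[l==j],0).round(4))
```

```text
top7 [418, 216, 13, 12, 127] [424.2 221.5] ray [ 0.6502 -0.1884  0.175 ] pc [ 0.6508 -0.1882  0.1743]
scene7 [301, 302, 12, 10, 97] [306.8 306.5] ray [ 0.6532 -0.1914  0.175 ] pc [ 0.6544 -0.1926  0.1774]
```

Contact is felt (load gone from -1.8 to +1.3 N) and the cap averages (0.6517,-0.190) against the window centre (0.652,-0.190). Opening.

Emit:
{"name": "carry_out", "arguments": {"deltas": [[-1,0,0,0,0,0,0],[-1,0,0,0,0,0,0],[-1,0,0,0,0,0,0],[-1,0,0,0,0,0,0],[-1,0,0,0,0,0,0],[-1,0,0,0,0,0,0]]}}

```text
time: 19.25
position: [0.6679, -0.1953, 0.0999]
tool_rot: [-0.432, 0.751, -0.432, 0.25]
ft_force: [-0.6, -0.8, 0.7]
grip_width: 0.0851
```

Run:
```python
from plan1 import *
from h import *
c,q,o=cur(); print(o['time'],o['ft_force'],o['grip_width'],q)
for n in('top','scene'):
    p,d,i=snap(n,n+'8')
    a=cv2.imread('pics/%s8.png'%n); 
    a=a[160:340,300:500] if n=='top' else a[240:390,200:400]
    cv2.imwrite('pics/%s8c.png'%n,cv2.resize(a,(720,540),interpolation=2))
rng=np.random.default_rng(1)
post=np.array([.503,-.1704,.072])
for az,p in((82,40),(82,60),(82,75),(-98,50),(-98,70),(82,90)):
  for s in(1,-1):
    P=gp(az,p,post,0,s); out=[]
    for _ in range(15):
        qq,ok=ik(*P,rng.uniform(LIM[:,0],LIM[:,1]))
        if ok and not any(np.abs(qq-x).max()<.02 for x in out): out.append(qq); print(az,p,s,qq,'wr',mids(qq)[2])
```

```text
19.25 [-0.57 -0.79  0.71] 0.08505198320356146 [-0.4   0.85  2.04  3.3   0.8  -1.61]
82 40 1 [-0.87  0.9   1.61  0.62  1.35  2.04] wr [ 0.47 -0.39  0.26]
82 40 -1 [-0.87  0.9   1.61  0.62  1.35 -1.1 ] wr [ 0.47 -0.39  0.26]
82 60 1 [-0.77  0.77  1.7   0.48  1.06  2.19] wr [ 0.48 -0.31  0.32]
82 60 -1 [-0.77  0.77  1.7   0.48  1.06 -0.95] wr [ 0.48 -0.31  0.32]
82 75 1 [-0.66  0.7   1.76  0.31  0.84  2.4 ] wr [ 0.49 -0.24  0.35]
82 75 -1 [-0.66  0.7   1.76  0.31  0.84 -0.74] wr [ 0.49 -0.24  0.35]
-98 50 1 [-0.19  0.79  1.82 -1.06  0.83  0.82] wr [0.53 0.01 0.29]
-98 50 -1 [-0.19  0.79  1.82 -1.06  0.83 -2.32] wr [0.53 0.01 0.29]
-98 70 1 [-0.36  0.69  1.83 -0.6   0.63  0.28] wr [ 0.52 -0.07  0.34]
82 90 1 [-0.54  0.67  1.8   0.    0.67  2.74] wr [ 0.5  -0.17  0.36]
82 90 -1 [-0.54  0.67  1.8  -0.    0.67 -0.4 ] wr [ 0.5  -0.17  0.36]
```

View pics/scene8c.png

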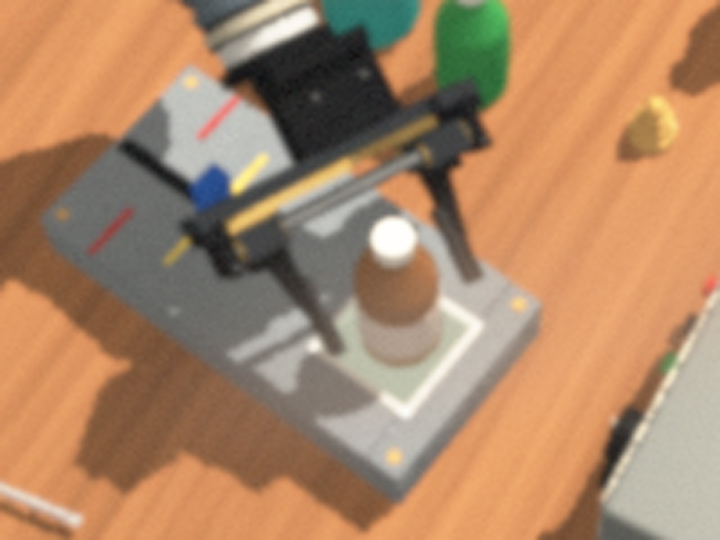

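The bottle at (395,300) stands free between the opened fingers. Retreating vertically.

Emit:
{"name": "carry_out", "arguments": {"deltas": [[-1,0,-0.25,-0.15,0,0,0],[-1,0,-0.8,-0.46,0,0,0],[-1,0,-1.5,-0.87,0,0,0],[-1,0,-2.2,-1.27,0,0,0],[-1,0,-2.9,-1.68,0,0,0],[-1,0,-3.6,-2.08,0,0,0],[-1,0,-4.3,-2.48,0,0,0],[-1,0,-4.7,-2.71,0,0,0]]}}

```text
time: 20.15
position: [0.6683, -0.1956, 0.2385]
tool_rot: [-0.432, 0.75, -0.434, 0.251]
ft_force: [-0.3, 0.8, -0.2]
grip_width: 0.0868
```

Run:
```python
from plan1 import *
from h import *
c,q,o=cur(); print(o['time'],o['ft_force'],c[0],q)
for n in('top','scene'):
    p,d,i=snap(n,n+'9')
    a=cv2.imread('pics/%s9.png'%n); 
    a=a[160:340,300:500] if n=='top' else a[240:390,200:400]
    cv2.imwrite('pics/%s9c.png'%n,cv2.resize(a,(720,540),interpolation=2))
qd=np.array([-.54,.6,1.7,0.05,.84,-.4])
up=np.array([.503,-.1704,.072+.12]); D=gp(82,90,up,0,-1); qd,ok=ik(*D,qd); print(ok,qd,D)
for t in np.linspace(0,1,9):
    qq=q+(qd-q)*t; x,A=F(qq); print(t,x,A[:,2],'wr',mids(qq)[2],'camlike',x+A@[0,-.08,-.16])
```

```text
20.15 [-0.3   0.79 -0.21] [ 0.67 -0.2   0.24] [-0.4   0.54  2.    3.4   0.46 -1.73]
True [-0.54  0.47  1.72 -0.    0.95 -0.4 ] (array([ 0.5 , -0.17,  0.17]), array([[ 0.99, -0.14,  0.  ],
       [-0.14, -0.99,  0.  ],
       [ 0.  , -0.  , -1.  ]]))
0.0 [ 0.67 -0.2   0.24] [ 0.75 -0.43 -0.5 ] wr [ 0.44 -0.06  0.39] camlike [ 0.58 -0.15  0.39]
0.125 [ 0.72 -0.16  0.28] [ 0.87 -0.29 -0.4 ] wr [ 0.45 -0.08  0.4 ] camlike [ 0.61 -0.12  0.41]
0.25 [ 0.74 -0.12  0.3 ] [ 0.93 -0.09 -0.36] wr [ 0.46 -0.09  0.41] camlike [ 0.62 -0.09  0.43]
0.375 [ 0.75 -0.06  0.3 ] [ 0.91  0.13 -0.38] wr [ 0.47 -0.1   0.42] camlike [ 0.63 -0.05  0.43]
0.5 [ 0.73 -0.02  0.28] [ 0.82  0.31 -0.49] wr [ 0.48 -0.12  0.43] camlike [ 0.62 -0.03  0.42]
0.625 [ 0.68 -0.    0.25] [ 0.65  0.41 -0.64] wr [ 0.48 -0.13  0.44] camlike [ 0.6  -0.02  0.4 ]
0.75 [ 0.63 -0.02  0.21] [ 0.44  0.39 -0.81] wr [ 0.49 -0.14  0.45] camlike [ 0.57 -0.02  0.38]
0.875 [ 0.56 -0.08  0.18] [ 0.21  0.25 -0.95] wr [ 0.5  -0.16  0.47] camlike [ 0.54 -0.05  0.35]
1.0 [ 0.5  -0.17  0.17] [ 0. -0. -1.] wr [ 0.5  -0.17  0.48] camlike [ 0.51 -0.09  0.33]
```

View pics/scene9c.png

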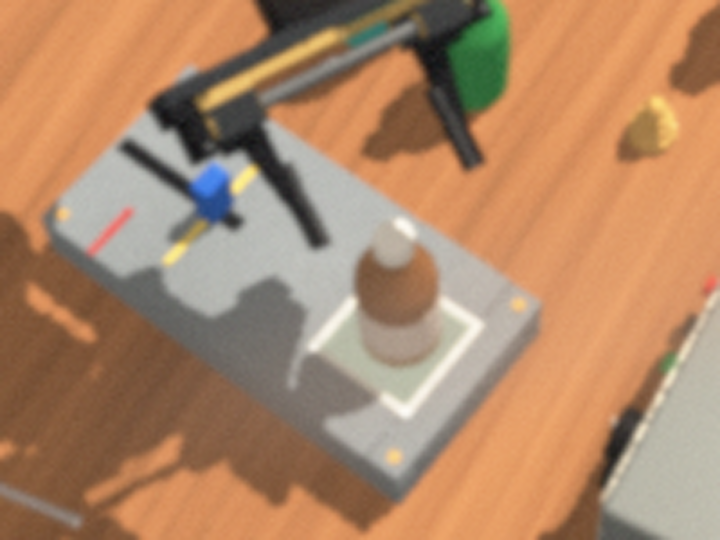

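View pics/top9c.png

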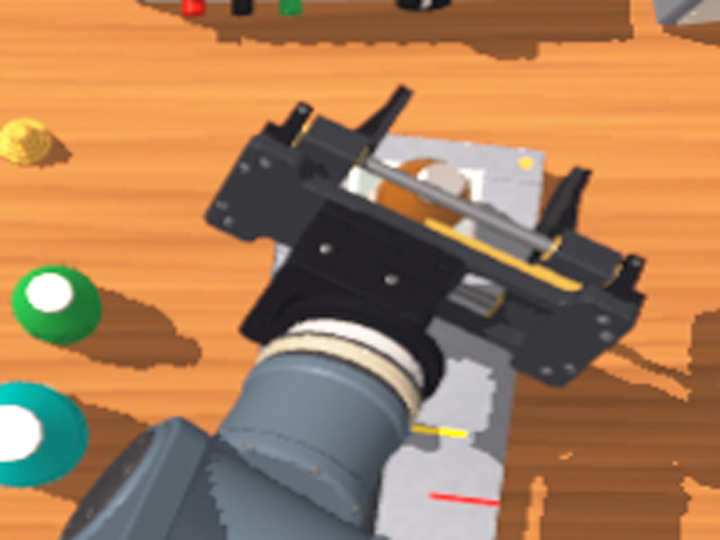

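```bash
cat >> plan1.py <<'E'
D=gp(82,90,np.array([.503,-.1704,.072+.19]),0,-1); qd=ik(*D,np.array([-.54,.47,1.72,0,.95,-.4]))[0]
E
python3 - <<'E'
from plan1 import *
c,q,o=cur(); print(qd)
for t in np.linspace(0,1,9):
    qq=q+(qd-q)*t; x,A=F(qq); print(t,x,A[:,2],'fing',x+A@[.058,0,0],x-A@[.058,0,0],'body',x+A@[.095,0,-.07],x-A@[.095,0,.07])
P=c; Q=q
for t in(.25,.5,.75,1): N=F(q+(qd-q)*t); Q=summ(P,N,Q); P=N
E
```

```text
[-0.54  0.38  1.64  0.    1.12 -0.4 ]
0.0 [ 0.67 -0.2   0.24] [ 0.75 -0.43 -0.5 ] fing [ 0.64 -0.25  0.24] [ 0.7  -0.15  0.24] body [ 0.57 -0.25  0.27] [ 0.66 -0.08  0.27]
0.125 [ 0.72 -0.17  0.3 ] [ 0.89 -0.29 -0.36] fing [ 0.71 -0.22  0.3 ] [ 0.74 -0.11  0.29] body [ 0.63 -0.24  0.33] [ 0.69 -0.05  0.31]
0.25 [ 0.75 -0.11  0.34] [ 0.96 -0.08 -0.28] fing [ 0.75 -0.17  0.35] [ 0.76 -0.06  0.32] body [ 0.69 -0.2   0.38] [ 0.69 -0.02  0.34]
0.375 [ 0.76 -0.06  0.35] [ 0.94  0.16 -0.29] fing [ 0.78 -0.11  0.37] [ 0.75 -0.    0.33] body [ 0.72 -0.15  0.4 ] [0.67 0.02 0.34]
0.5 [ 0.74 -0.01  0.34] [ 0.85  0.36 -0.39] fing [ 0.77 -0.05  0.36] [0.71 0.04 0.32] body [ 0.73 -0.1   0.41] [0.63 0.04 0.33]
0.625 [0.7  0.01 0.31] [ 0.68  0.47 -0.57] fing [ 0.74 -0.02  0.33] [0.65 0.05 0.28] body [ 0.72 -0.07  0.39] [0.58 0.03 0.31]
0.75 [ 0.63 -0.01  0.27] [ 0.46  0.45 -0.77] fing [ 0.69 -0.03  0.29] [0.58 0.01 0.25] body [ 0.69 -0.07  0.35] [ 0.52 -0.01  0.29]
0.875 [ 0.57 -0.07  0.24] [ 0.22  0.28 -0.93] fing [ 0.62 -0.08  0.25] [ 0.51 -0.06  0.23] body [ 0.64 -0.11  0.32] [ 0.46 -0.07  0.29]
1
[... 374 characters left out ...]
0.84 -0.96] rot [  2.6 -27.2 -21.9] rows>=4.1/2.2 ok True qend [-0.47  0.46  1.82  1.7   0.79 -1.06] qmin [-0.47  0.46  1.82  1.7   0.64 -1.37] qmax [-0.44  0.49  1.91  2.47  0.79 -1.06] maxstep [0.01 0.   0.01 0.08 0.02 0.03]
d [-3.28  3.08 -2.42] rot [-15.7 -27.7 -17. ] rows>=4.2/2.6 ok True qend [-0.5   0.42  1.73  0.85  0.96 -0.73] qmin [-0.51  0.42  1.73  0.85  0.8  -1.03] qmax [-0.48  0.45  1.82  1.61  0.96 -0.73] maxstep [0.01 0.01 0.01 0.08 0.02 0.04]
d [-2.71  6.53 -4.58] rot [-33.1 -22.3  -7. ] rows>=4.7/4.2 ok True qend [-0.54  0.38  1.64 -0.    1.12 -0.4 ] qmin [-0.54  0.37  1.64 -0.    0.97 -0.69] qmax [-0.51  0.41  1.72  0.77  1.12 -0.4 ] maxstep [0.01 0.01 0.01 0.08 0.02 0.04]
```

Emit:
{"name": "carry_out", "arguments": {"deltas": [[-1,-0.9,-0.8,-0.15,3.2,-4.4,-4.6],[-1,-1.8,-1.6,-0.3,6.4,-8.7,-9.2],[-1,-2.7,-2.4,-0.45,9.5,-13.1,-13.7],[-1,-3.6,-3.2,-0.6,12.7,-17.4,-18.3],[-1,-4.55,-4.06,-0.77,15.9,-21.8,-22.9]]}}

```text
time: 20.75
position: [0.7542, -0.1131, 0.3319]
tool_rot: [0.608, -0.523, 0.481, -0.353]
ft_force: [0.4, 0.8, 0.6]
grip_width: 0.0872
```

Emit:
{"name": "carry_out", "arguments": {"deltas": [[-1,-0.83,-0.17,-0.2,0.5,-5.4,-4.4],[-1,-1.66,-0.34,-0.4,1,-10.9,-8.8],[-1,-2.5,-0.5,-0.6,1.6,-16.3,-13.1],[-1,-3.3,-0.67,-0.8,2.1,-21.8,-17.5],[-1,-4.16,-0.84,-0.96,2.6,-27.2,-21.9]]}}

```text
time: 21.25
position: [0.7384, -0.0061, 0.3357]
tool_rot: [0.783, -0.292, 0.394, -0.382]
ft_force: [0.1, -0.1, -0.0]
grip_width: 0.0869
```

Run:
```python
from plan1 import *
c,q,o=cur(); print(o['time'],q,c[0]);P=c;Q=q
for t in(.5,1): N=F(q+(qd-q)*t); Q=summ(P,N,Q); P=N
```

```text
21.25 [-0.47  0.46  1.82  1.69  0.79 -1.06] [ 0.74 -0.01  0.34]
d [-3.21  3.04 -2.42] rot [-15.7 -27.4 -17.1] rows>=4.2/2.5 ok True qend [-0.5   0.42  1.73  0.84  0.96 -0.73] qmin [-0.51  0.42  1.73  0.84  0.8  -1.02] qmax [-0.48  0.46  1.82  1.6   0.96 -0.73] maxstep [0.01 0.01 0.01 0.08 0.02 0.04]
d [-2.67  6.48 -4.59] rot [-33.  -22.   -7.1] rows>=4.7/4.2 ok True qend [-0.54  0.38  1.64  0.    1.12 -0.4 ] qmin [-0.54  0.37  1.64  0.    0.97 -0.68] qmax [-0.51  0.41  1.72  0.76  1.12 -0.4 ] maxstep [0.01 0.01 0.01 0.08 0.02 0.04]
```

Emit:
{"name": "carry_out", "arguments": {"deltas": [[-1,-0.64,0.6,-0.48,-3.1,-5.5,-3.4],[-1,-1.28,1.2,-0.97,-6.3,-11,-6.8],[-1,-1.9,1.8,-1.45,-9.4,-16.4,-10.2],[-1,-2.6,2.4,-1.9,-12.6,-21.9,-13.7],[-1,-3.21,3.04,-2.42,-15.7,-27.4,-17.1]]}}

```text
time: 21.75
position: [0.6337, -0.0087, 0.2649]
tool_rot: [0.933, -0.127, 0.207, -0.267]
ft_force: [-0.1, 0.4, -0.0]
grip_width: 0.0871
```

Emit:
{"name": "carry_out", "arguments": {"deltas": [[-1,-0.45,1.1,-0.77,-5.5,-3.7,-1.2],[-1,-0.9,2.2,-1.5,-11,-7.3,-2.4],[-1,-1.35,3.3,-2.3,-16.5,-11,-3.5],[-1,-1.8,4.3,-3.06,-22,-14.7,-4.7],[-1,-2.2,5.4,-3.8,-27.5,-18.3,-5.9],[-1,-2.67,6.48,-4.6,-33,-22,-7.1],[-1,-2.67,6.48,-4.6,-33,-22,-7.1]]}}

```text
time: 22.45
position: [0.5024, -0.1701, 0.2424]
tool_rot: [0.997, -0.072, 0.0, -0.0]
ft_force: [1.0, 0.2, -0.3]
grip_width: 0.087
```

Run:
```python
from plan1 import *
from h import *
c,q,o=cur(); print(o['time'],q,c[0])
for n in('top','scene','wrist'):
    p,d,i=snap(n,n+'10'); P=pts(d,i); hsv=cv2.cvtColor(p,cv2.COLOR_RGB2HSV); H,S,V=[hsv[...,k].astype(int) for k in range(3)]
    reg=(P[...,0]>.35)&(P[...,0]<.75)&(P[...,1]<-.05)&(P[...,1]>-.32)&(d>0)
    for nm,m,z in(('cap',reg&(np.hypot(P[...,0]-.652,P[...,1]+.19)<.03)&(P[...,2]>.165)&(S<45),.175),('blue',reg&(H>100)&(H<125)&(S>120)&(P[...,2]>.078),.0865),('red',reg&((H<5)|(H>172))&(S>150)&(V>100)&(P[...,2]>.03),.045),('yel',reg&(H>22)&(H<34)&(S>140)&(P[...,2]>.035)&(P[...,2]<.06),.047)):
        k,l,s,cc=cv2.connectedComponentsWithStats(m.astype(np.uint8))
        for j in range(1,k):
            if s[j,4]>12: print(n,nm,s[j].tolist(),'ray',ray((cc[j][1],cc[j][0]),i,z)[:2].round(4).tolist(),'pc',P[l==j].mean(0).round(4).tolist())
```

```text
22.45 [-0.54  0.38  1.65  0.    1.12 -0.39] [ 0.5  -0.17  0.24]
top cap [416, 215, 13, 12, 128] ray [0.6521, -0.1841] pc [0.6525, -0.1845, 0.1729]
top blue [402, 297, 8, 8, 48] ray [0.5044, -0.1616] pc [0.5038, -0.1566, 0.1208]
top red [369, 317, 18, 4, 21] ray [0.4666, -0.1091] pc [0.4666, -0.1092, 0.0439]
top yel [383, 298, 17, 3, 25] ray [0.5077, -0.1374] pc [0.5077, -0.1376, 0.0447]
scene cap [303, 301, 12, 12, 115] ray [0.6562, -0.1895] pc [0.6563, -0.1896, 0.1752]
scene blue [253, 286, 10, 11, 70] ray [0.507, -0.1738] pc [0.5068, -0.1735, 0.0859]
wrist cap [501, 229, 38, 34, 963] ray [0.6531, -0.1834] pc [0.6539, -0.1839, 0.1737]
wrist blue [311, 211, 16, 25, 376] ray [0.5065, -0.1669] pc [0.5065, -0.1671, 0.0858]
wrist red [273, 147, 5, 38, 106] ray [0.469, -0.1082] pc [0.4691, -0.1083, 0.0457]
wrist red [277, 246, 4, 32, 81] ray [0.4538, -0.2164] pc [0.454, -0.2162, 0.0459]
wrist yel [240, 154, 5, 5, 19] ray [0.4367, -0.0943] pc [0.4364, -0.0943, 0.046]
wrist yel [316, 170, 4, 35, 121] ray [0.5103, -0.1374] pc [0.5103, -0.1375, 0.0466]
wrist yel [317, 237, 3, 22, 54] ray [0.5007, -0.2068] pc [0.5007, -0.2068, 0.0471]
```

View pics/wrist10.png

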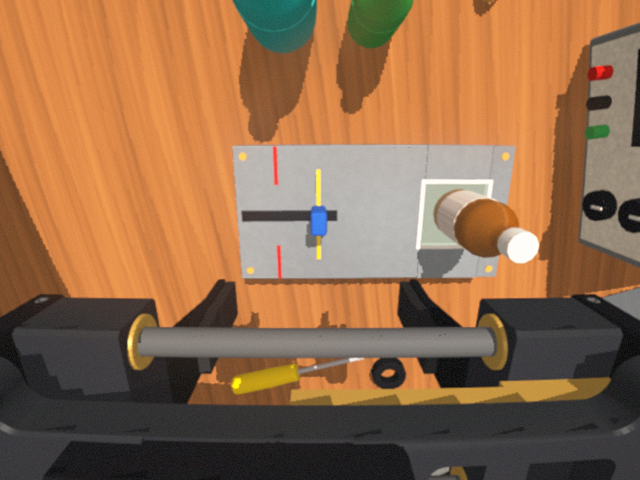

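View pics/scene10.png

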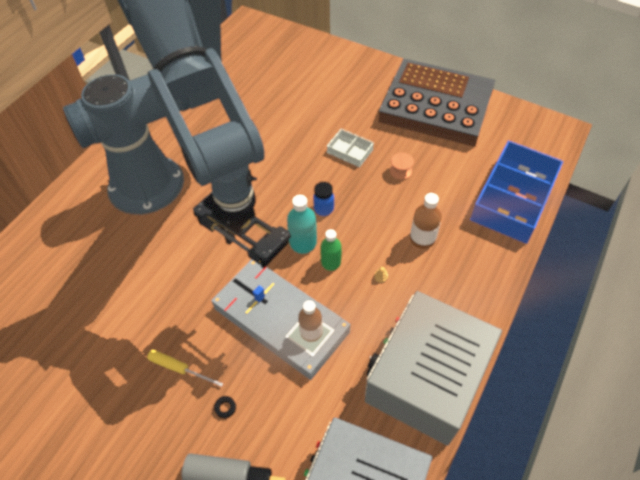

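The wrist view shows the bottle upright on the window at about (455,215) base, the blue post at (319,220), the yellow bar at col 318 and the red marks at col 277. All bystanders look undisturbed. Descending over the post.

Emit:
{"name": "carry_out", "arguments": {"deltas": [[-1,0.06,0,0.8,0,0,0],[-1,0.06,0,2,0,0,0],[-1,0.06,0,3.2,0,0,0],[-1,0.06,0,4.4,0,0,0],[-1,0.06,0,5.5,0,0,0],[-1,0.06,0,6.5,0,0,0],[-1,0.06,0,7.2,0,0,0],[-1,0.06,0,7.55,0,0,0]]}}

```text
time: 23.4
position: [0.5053, -0.1692, 0.053]
tool_rot: [0.997, -0.072, 0.001, -0.001]
ft_force: [0.2, 0.2, -0.3]
grip_width: 0.0872
```

Run:
```python
from plan1 import *
from h import *
np.set_printoptions(precision=4)
c,q,o=cur(); print(o['time'],q,c[0],o['ft_force'])
p,d,i=snap('wrist','wrist11'); p,d,i=snap('scene','scene11')
a=cv2.imread('pics/scene11.png')[200:370,190:370]; cv2.imwrite('pics/scene11c.png',cv2.resize(a,(635,600),interpolation=2))
p,d,i=load('wrist10'); P=pts(d,i); hsv=cv2.cvtColor(p,cv2.COLOR_RGB2HSV)
m=(hsv[...,1]<30)&(hsv[...,2]>205)&(abs(P[...,2]-.045)<.006)&(P[...,0]>.59)&(P[...,0]<.72)&(P[...,1]<-.1)&(P[...,1]>-.27)
print(m.sum(),cv2.minAreaRect(P[m][:,:2].astype(np.float32)))
b_=(np.hypot(P[...,0]-.653,P[...,1]+.187)<.04)&(P[...,2]>.06)&(P[...,2]<.115)&(d>0); q=P[b_]
# fit circle r=.026 to body points
from scipy.optimize import least_squares
s=least_squares(lambda v:np.hypot(q[:,0]-v[0],q[:,1]-v[1])-.026,[.653,-.187],loss='soft_l1',f_scale=.002); print(len(q),s.x,np.abs(s.fun).mean())
```

```text
23.4 [-0.5349  0.6691  1.7966  0.0056  0.6753 -0.3945] [ 0.5053 -0.1692  0.053 ] [ 0.2252  0.1877 -0.2788]
891 ((0.6560298800468445, -0.19008931517601013), (0.07964781671762466, 0.0831356942653656), 82.1358871459961)
1237 [ 0.6559 -0.1859] 0.0003713511765261866
```

View pics/scene11c.png

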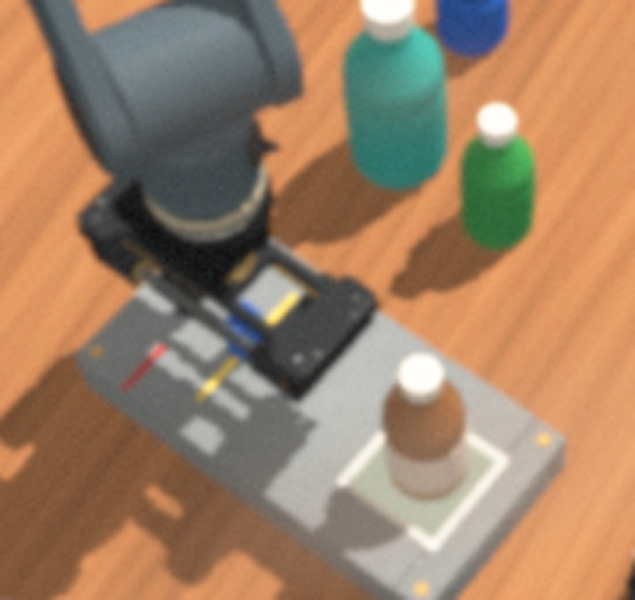

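View pics/wrist11.png

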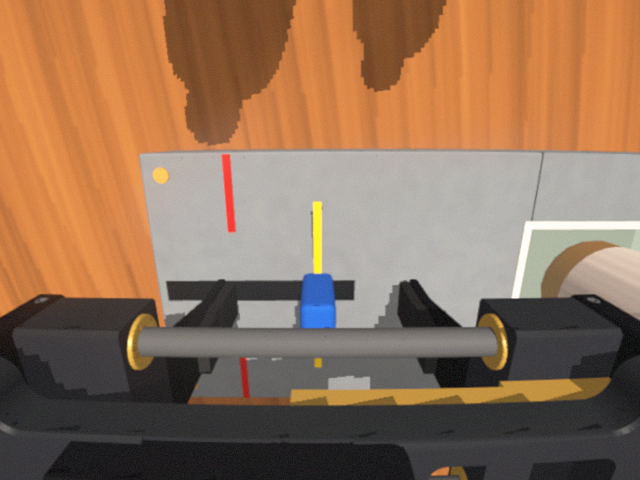

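The post sits mid-jaw (col 318), and the bottle is about 4 mm from the window's centre in the wrist camera. Gripping the post.

Emit:
{"name": "carry_out", "arguments": {"deltas": [[1,0,0,0,0,0,0],[1,0,0,0,0,0,0],[1,0,0,0,0,0,0],[1,0,0,0,0,0,0],[1,0,0,0,0,0,0],[1,0,0,0,0,0,0],[1,0,0,0,0,0,0],[1,0,0,0,0,0,0]], "force": 40}}

```text
time: 24.3
position: [0.506, -0.1701, 0.0547]
tool_rot: [0.997, -0.072, 0.002, -0.0]
ft_force: [1.0, 1.2, 0.5]
grip_width: 0.0308
```

Run:
```python
from plan1 import *
from h import *
np.set_printoptions(precision=4)
c,q,o=cur(); print(o['time'],c[0],o['ft_force'],o['grip_width'])
vx=np.array([.9902,-.1397,0])
def meas(n):
    p,d,i=load(n); P=pts(d,i); hsv=cv2.cvtColor(p,cv2.COLOR_RGB2HSV); H,S,V=[hsv[...,k].astype(int) for k in range(3)]
    reg=(P[...,0]>.35)&(P[...,0]<.56)&(P[...,1]<-.05)&(P[...,1]>-.32)&(abs(P[...,2]-.046)<.008)
    r=reg&((H<5)|(H>172))&(S>140)&(V>60); y=reg&(H>22)&(H<34)&(S>130)&(V>60)
    y[:, :170]=False if n.startswith('w') else y[:, :170]
    R_,Y=P[r][:,:2],P[y][:,:2]
    print(n,r.sum(),y.sum(),'red x_v',np.median(R_@vx[:2]).round(4),'yel',np.median(Y@vx[:2]).round(4))
meas('wrist11')
snap('wrist','wrist12'); meas('wrist12')
A=np.c_[vx,np.cross([0,0,-1],vx),[0,0,-1]]; print('tool x',c[1][:,0])
```

```text
24.3 [ 0.506  -0.1701  0.0547] [1.0067 1.1556 0.505 ] 0.03079758620460083
wrist11 815 571 red x_v 0.4797 yel 0.5248
wrist12 563 579 red x_v 0.4797 yel 0.525
tool x [ 0.9896 -0.1435  0.0043]
```

Emit:
{"name": "carry_out", "arguments": {"deltas": [[1,0,0,0,0,0,0],[1,0,0,0,0,0,0],[1,0,0,0,0,0,0],[1,0,0,0,0,0,0],[1,0,0,0,0,0,0]]}}

```text
time: 24.85
position: [0.5055, -0.17, 0.0547]
tool_rot: [0.997, -0.072, 0.002, -0.0]
ft_force: [-2.3, -1.5, 0.9]
grip_width: 0.0157
```

Run:
```python
from h import *
o=get_obs(); print(o['time'],o['position'],o['ft_force'],o['grip_width'])
snap('wrist','wrist13')
```

```text
24.85 [ 0.50547806 -0.16997868  0.054652  ] [-2.27531604 -1.4971746   0.9051662 ] 0.015744185478895167
```

View pics/wrist13.png

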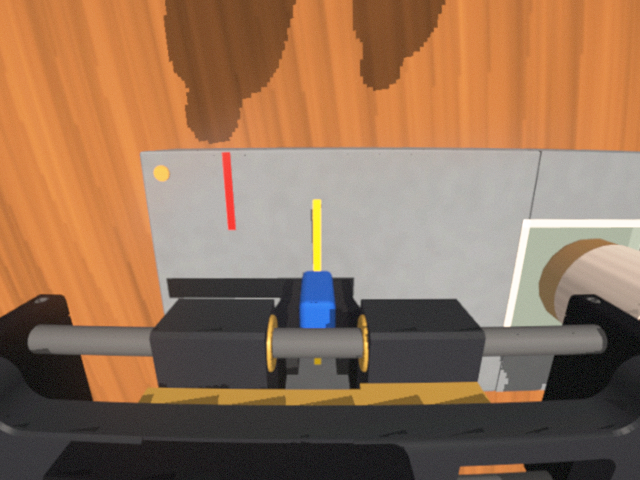

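Gripped (15.7 mm). Pulling 45 mm.

Emit:
{"name": "carry_out", "arguments": {"deltas": [[1,-0.15,0,0,0,0,0],[1,-0.4,0,0,0,0,0],[1,-0.7,0,0,0,0,0],[1,-1,0,0,0,0,0],[1,-1.3,0,0,0,0,0],[1,-1.6,0,0,0,0,0],[1,-1.75,0,0,0,0,0],[1,-1.8,0,0,0,0,0]], "force": 50}}

```text
time: 25.7
position: [0.465, -0.1644, 0.0547]
tool_rot: [0.997, -0.073, 0.006, 0.001]
ft_force: [9.2, 3.5, -5.3]
grip_width: 0.0154
```

Emit:
{"name": "carry_out", "arguments": {"deltas": [[1,0,0,0,0,0,0],[1,0,0,0,0,0,0]]}}

```text
time: 25.9
position: [0.4652, -0.1644, 0.0547]
tool_rot: [0.997, -0.073, 0.006, 0.001]
ft_force: [8.6, 3.0, -4.1]
grip_width: 0.0155
```

```bash
cat > meas.py <<'E'
from h import *
vx=np.array([.9902,-.1397])
def meas(n,lo):
    p,d,i=load(n); P=pts(d,i); hsv=cv2.cvtColor(p,cv2.COLOR_RGB2HSV); H,S,V=[hsv[...,k].astype(int) for k in range(3)]
    reg=(P[...,0]>.35)&(P[...,0]<.56)&(P[...,1]<-.05)&(P[...,1]>-.32)&(abs(P[...,2]-.046)<.008)
    r=reg&((H<5)|(H>172))&(S>140)&(V>60); y=reg&(H>22)&(H<34)&(S>130)&(V>60)
    for nm,m in(('red',r),('yel',y)):
        k,l,s,cc=cv2.connectedComponentsWithStats(m.astype(np.uint8))
        for j in range(1,k):
            if s[j,4]>10: q=P[l==j][:,:2]; print(n,nm,s[j].tolist(),'xv',np.median(q@vx).round(4),'yv',(np.median(q@[.1397,.9902])).round(3))
E
python3 - <<'E'
from meas import *
o=get_obs(); print(o['time'],o['position'],o['ft_force'],o['grip_width'])
snap('wrist','wrist14'); meas('wrist14',0); snap('top','top14'); meas('top14',0); snap('scene','scene14'); meas('scene14',0)
a=cv2.imread('pics/scene14.png')[200:370,190:370]; cv2.imwrite('pics/scene14c.png',cv2.resize(a,(635,600),interpolation=2))
E
```

```text
25.9 [ 0.46518826 -0.16442449  0.05466961] [ 8.5787145   2.9913713  -4.13603539] 0.015514399737200467
wrist14 red [303, 152, 9, 77, 535] xv 0.4796 yv -0.041
wrist14 red [307, 358, 7, 31, 179] xv 0.4797 yv -0.154
wrist14 yel [234, 166, 13, 13, 113] xv 0.4458 yv -0.032
wrist14 yel [313, 199, 8, 71, 524] xv 0.4841 yv -0.066
wrist14 yel [315, 359, 6, 5, 27] xv 0.4841 yv -0.144
top14 red [369, 317, 18, 4, 24] xv 0.4769 yv -0.042
top14 yel [380, 317, 9, 3, 17] xv 0.481 yv -0.056
```

View pics/wrist14.png

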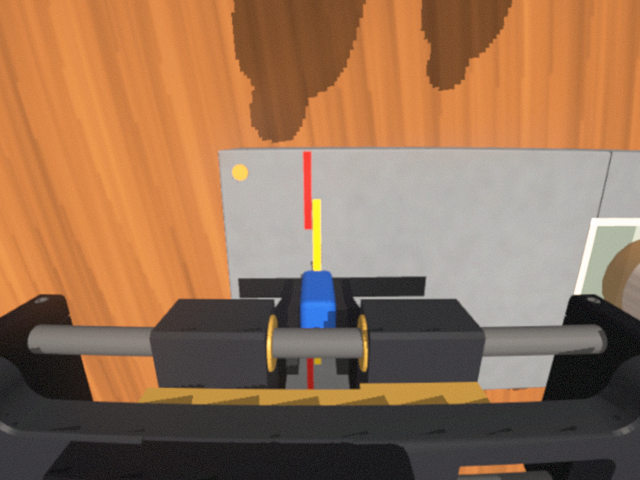

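View pics/scene14c.png

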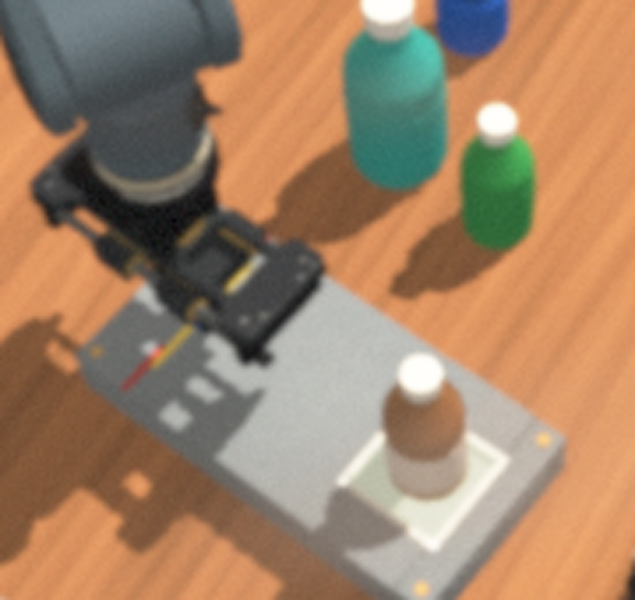

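Both cameras show the bar still 4.1 to 4.5 mm short of the mark. Correcting by that much.

Emit:
{"name": "carry_out", "arguments": {"deltas": [[1,-0.06,0,0,0,0,0],[1,-0.13,0,0,0,0,0],[1,-0.18,0,0,0,0,0],[1,-0.18,0,0,0,0,0],[1,-0.18,0,0,0,0,0]]}}

```text
time: 26.55
position: [0.461, -0.1638, 0.0547]
tool_rot: [0.997, -0.073, 0.006, 0.001]
ft_force: [9.3, 3.3, -6.1]
grip_width: 0.0157
```

Run:
```python
from meas import *
o=get_obs(); print(o['time'],o['position'],o['ft_force'],o['grip_width'],np.abs(o['joint_velocities']).max())
snap('wrist','wrist15'); meas('wrist15',0); snap('top','top15'); meas('top15',0)
for n in('top15',):
    p,d,i=load(n); P=pts(d,i)
    q=P[(np.hypot(P[...,0]-.653,P[...,1]+.187)<.035)&(P[...,2]>.17)]; print(q.mean(0))
```

```text
26.55 [ 0.46101405 -0.16384458  0.05468412] [ 9.29718633  3.2927906  -6.12346743] 0.01573564481905276 0.0022357666030244
wrist15 red [312, 152, 7, 47, 318] xv 0.4795 yv -0.034
wrist15 red [314, 365, 6, 24, 133] xv 0.4793 yv -0.157
wrist15 yel [242, 166, 13, 13, 118] xv 0.4458 yv -0.032
wrist15 yel [313, 199, 8, 72, 532] xv 0.4798 yv -0.066
wrist15 yel [315, 358, 6, 6, 23] xv 0.4799 yv -0.144
top15 red [369, 317, 10, 3, 15] xv 0.4771 yv -0.036
top15 yel [380, 319, 9, 3, 16] xv 0.477 yv -0.057
[ 0.65222968 -0.18452628  0.17312896]
```

View pics/wrist15.png

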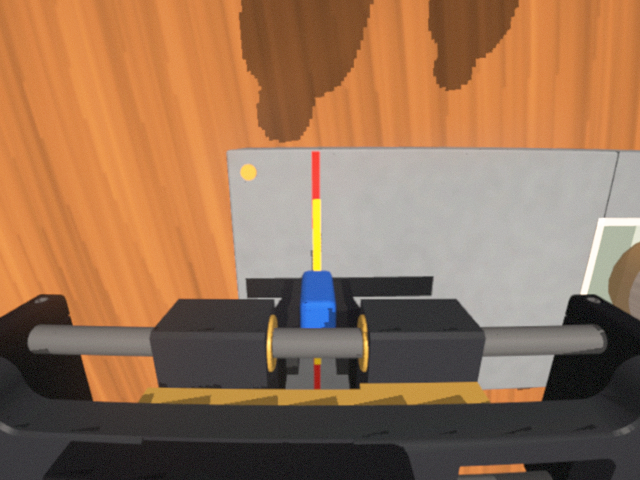

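The yellow bar lies on the red mark (both at col 316, within 0.5 mm in two cameras). The arm is still, the bottle is standing and the post is held, so I'm handing in.

```bash
python3 -c "
from rig import *
print(hand_in())"
```

```text
the job is handed in; nothing more can be done
None
```

The job is handed in. By my last measurements every step was met, but `hand_in` gives no verdict.

**What I did**
- I took the smaller amber bottle, tilted it to an estimated 145° in the air with the fingers holding it, and rolled it back upright.
- I set it on the window until I felt contact, then let go.
- I gripped the blue post from above and pulled it out to the mark. The first pull stopped about 4 mm short, so I corrected it. The post was still gripped when I handed in.

**Last checks**
- **Pointer bar:** it lay within 0.5 mm of the red mark in both the wrist and top cameras.
- **Hold:** the arm was still, with the grip set to 50 N, the fingers 15.7 mm apart and about 9 N of pull from the spring.
- **Bottle:** it stood upright about 4 mm from the window's centre by the wrist camera, against a 14 mm limit. It read about 5 mm off by the top camera, whose cap reading had not changed after the pull.
- **Bystanders:** they looked undisturbed in the scene picture taken before I gripped the post. I did not measure them again at the end.

**Disagreements:** the cameras differed by 3 to 5 mm on the cap's absolute position. I compared the bottle with the window and the bar with the mark mainly within the same picture. The bottle shifted about 3 to 4 mm when I released it, still well inside the limit.

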